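Hook a stray hand stamp out from under the riser and put it back in its row

ROBOT

A 7-joint arm with a two-finger parallel gripper is mounted at the origin on the work surface. World frame = base frame: x ahead of the robot, y to its left, z up, the work surface at z = 0. Lengths are in m, angles in rad, forces in N, time in s.
With the tool pointing down it reaches from about 0.4 to 0.85 m from the base axis. Payload 10.4 kg.
Tool frame: the origin (TCP) lies at the very end of the fingers, on their centre line; the grasp point (between the pads) lies 19 mm behind it; y points along the fingers, z is the direction in which the jaws open and shut, and the axes are right-handed (so a half turn about y gives the same grasp; the last joint's range is limited). The gripper opens to 85 mm and grips with 20 to 120 N. Pads are 22 mm wide; open, the fingers measure 114 mm over their backs; the gripper's body (76 mm by 85 mm) begins 54 mm behind the grasp point. The pads swing forward as they close: fully open they stand 13 mm farther back than shut.
Start: joints at [-1.296, 0.332, -0.065, 1.46, 0.022, 1.35, -0.088], TCP at [0.183, 0.598, 0.231] pointing down, gripper open.
Joint ranges: [-2.6, 2.6], [-0.5, 2.12], [-1.47, 1.34], [0.16, 2.42], [-1.27, 4.41], [0.06, 2.06], [-2.6, 2.6]. Speed limits (rad/s): [2.22, 2.22, 2.79, 2.79, 3.14, 3.14, 3.14].

INTERFACE

Orientations are given as a unit quaternion [x, y, z, w].
In Python, from workcell import manip gives the robot as it stands.
- The arm moves only by the tool arm_command, never from a script. Its argument "commands" is a list that holds one entry, the list of rows, each a list of 6 numbers: the shift along the world's x, y, z in cm, then the turn, a rotation vector about the world's x, y, z in degrees. A call has 1 to 20 rows; each row is the pose to reach, as a shift and turn from the pose commanded when the call began; what a row does not reach only later rows make up. A row lasts 1/10 s, in which the tool goes at most 50 mm and 8.59 degrees, less where a joint would pass 70% of its speed; a pose out of reach is approached as far as the arm can. A call with a gripper value outside its range is refused whole. "claw" is the finger opening in cm, from 0 to 8.54, set as the call begins (left out, the last holds). The fingers move at their own pace and stop on an object; "newtons" is the grip in N (left out, the last holds). Time passes only in rows, so rows that repeat a pose let the fingers close. It gives the time, the measured TCP pose, the force and the opening at its end, in the units of the state.
- manip.get_obs(): the state, without advancing time (a new reading comes with each control period).
- manip.camera(name): name is "side" or "top"; returns a dict with "pixels" (384x512x3 uint8, blue, green, red), "depth" (384x512 float32, m along the optical axis (not along the pixel's ray), 0 where there is no reading), "K" (3x3 intrinsics, pixels), "rvec" (rotation vector, rad) and "tvec" (3), from world to camera coordinates, as OpenCV has them. Camera axes: x right, y down, z forward; pixel columns grow to the right and rows downward; lengths in m; the calibration is good to about 2 mm. A picture is of the moment at which its call begins.
- manip.hand_in(): hands the job in, once; it reports no verdict.
Trained networks look in the newest picture that a camera, given by its name, has taken for a name from the list of things; names that differ only in an ending like _2 or _b are one class to them, and where a whole thing is asked for, a point or a joint stands for the part that bears it (a point fixed in the world has none). Each returns a list of dicts, best first, with "p" (0 to 1); they miss things now and then, are a little off and sometimes report something else, mostly with a low value. They report only what shows in the picture. A call takes as long as a camera call. They do not tell look-alikes from the thing itself.
- manip.masks_of(camera, thing): "mask" (384x512 bool, what is visible of it) and "bbox" ([left, top, right, bottom] in pixels, round what is visible of it).
The state is a dict: "clock": time; "joint_pos": joint angles; "joint_velocities": joint speeds; "tau": joint torques, N m; "position": TCP position; "ee_rot": TCP orientation; "ft_force": force on the tool from outside, world axes, zero at the start; "torque": the same for the moment, N m; "grip_width": opening from 0.0 (shut) to 1.0 (fully open).
Only numpy, scipy, OpenCV 4.12 (cv2) and the standard library are available. Lean on these libraries where they do the work, as an engineer would, in place of code of your own. Each camera call takes 0.05 s, during which the arm holds its last target.

TASK

A wooden hand stamp has slid under the clear display riser, where the gripper must not touch it. With the hook tool in the gripper, drag the stamp out towards you until it is clear of the riser, lay the hook flat on the open table, then pick up the stamp by its handle and stand it (do not drop it) fully down in the one empty place of the stamp tray, between its neighbours. Do not disturb the stamps in the tray or knock the ink tin and the marker about, and keep the stamp upright throughout.

Things in the scene. Friction and masses are not known exactly. Their poses are not given: they have to be found in the camera images.
- stamp_center (a point): The stray wooden hand stamp, upright under the riser; point half-way up on its axis, 34 mm above its underside. Base 34 mm (own x) by 44 mm (own y) by 24 mm high; on its middle a square handle 18 x 18 mm from 24 to 68 mm high. z up. Half a turn makes no difference. Mass about 70 g.
- riser: Clear acrylic riser, fixed: a flat top, 6 mm thick with underside 89 mm and upper side 95 mm above the table, on two 6 mm side walls; 340 mm wide (y), 200 mm deep (x), open at front and back, 328 mm between the walls. Cards 15 mm high lie on the back of its top. Origin: middle of its front edge at table level; own x points inward, away from the robot; own -x is the way out.
- hook_grip (a point): The hook tool, lying flat on the table; point in the middle of its handle, 30 mm above its underside. Handle: wooden bar 110 mm long (own x, +-55 mm from this point), 20 mm wide (y), 46 mm high. A steel shank 10 mm wide, 12 mm high runs on along +x at table level to a foot: a bar 10 mm thick (own x 171 to 181 mm from this point), 16 mm high, reaching sideways from own y = -5 to +56 mm. z up. 150 g, balances about 28 mm ahead of this point.
- gap_floor (a point): Centre of the empty place in the stamp tray, on the tray's floor (6 mm above the table). Own x runs along the row, y across it. The place is 39 mm long between the neighbours' bases (x) and 50 mm wide between the tray's walls (y), which rise 8 mm above the floor. A stamp stands in it with its 34 mm side along the row.
- tray: Fixed wooden stamp tray, 197 mm long (own x) by 62 mm wide (y), 14 mm high, origin at the centre of its underside. Five places in a row along x, 36.5 mm apart, at -73, -36.5, 0, 36.5 and 73 mm; one of the three inner ones is empty. It lies on one side of the table and the hook on the other; which is which varies.
- row_a_center (a point): A wooden hand stamp like the loose one (same size and shape), standing in the tray; point half-way up, 34 mm above its underside. It is loose: leave it as it stands.
- row_b_center (a point): A wooden hand stamp like the loose one (same size and shape), standing in the tray; point half-way up, 34 mm above its underside. It is loose: leave it as it stands.
- row_c_center (a point): A wooden hand stamp like the loose one (same size and shape), standing in the tray; point half-way up, 34 mm above its underside. It is loose: leave it as it stands.
- row_d_center (a point): A wooden hand stamp like the loose one (same size and shape), standing in the tray; point half-way up, 34 mm above its underside. It is loose: leave it as it stands.
- tin: Flat steel ink tin, 47 x 52 x 18 mm, under the riser to the left of the stamp (loose bystander). Origin: centre of underside.
- marker: Capped marker, 125 mm long (own x), 14 mm thick, lying in front of the riser (loose bystander). Origin: under its middle.
There are look-alikes about, which are no part of the job. What is shaped like the part that bears hook_grip but green is not meant.

How it is judged:
By the outcome, as a careful person would: the job done as asked, in the order asked, and still so for the second after the job is handed in, with the robot touching nothing.
It also fails if it takes over 72 s, if anything falls off the work surface, if the arm or the gripper's body presses on something with over 40 N, if the wrist force passes 120 N, or if a joint passes its speed limit or range.

## Working session

There is one attempt and no reset: what is moved stays moved. The work goes in short steps, Python scripts to look and compute and a tool call to move; the robot and the scene stay as the last step left them, time stands still between calls to the robot, and variables do not carry over. Pictures are saved under pics/ and viewed, and the job is handed in when it is done.

Besides the shell and the picture viewer there is one more tool, called after "Emit:" as a command line: name --argument value ..., lists and objects as JSON in quotes. arm_command: Moves the arm, as the interface text tells. Its arguments: {"type":"object","properties":{"commands":{"type":"array"},"claw":{"type":"number"},"newtons":{"type":"number"}},"required":["commands"]}

```bash
mkdir -p pics; ls
cat > h.py <<'E'
import numpy as np, cv2
from workcell import manip
def cam(n):
    c=manip.camera(n); c['R']=cv2.Rodrigues(np.array(c['rvec'],float))[0]; c['t']=np.array(c['tvec'],float).ravel(); c['K']=np.array(c['K']); return c
def cloud(c):
    d=c['depth']; v,u=np.mgrid[:384,:512]
    K=c['K']; P=np.stack([(u-K[0,2])/K[0,0]*d,(v-K[1,2])/K[1,1]*d,d],-1)
    W=(P-c['t'])@c['R']; W[d==0]=np.nan
    return W
def ray(c,u,v,z):
    K=c['K']; r=c['R'].T@np.array([(u-K[0,2])/K[0,0],(v-K[1,2])/K[1,1],1]); o=-c['R'].T@c['t']
    return o+r*(z-o[2])/r[2]
def proj(c,p):
    return cv2.projectPoints(np.array(p,float).reshape(-1,3),np.array(c['rvec'],float),np.array(c['tvec'],float),c['K'],None)[0].reshape(-1,2)
E
python3 - <<'E'
from h import *
import pickle
print(manip.get_obs())
for n in ['top','side']:
    c=cam(n); cv2.imwrite(f'pics/{n}0.png',c['pixels']); print(n,c['K'],-c['R'].T@c['t'],c['R'])
    det={}
    for t in ['stamp_center','riser','hook_grip','tray','row_a_center','tin','marker']:
        r=manip.masks_of(n,t); det[t]=r
        W=cloud(c)
        for q in r:
            w=W[q['mask']]; print(n,t,round(q['p'],2),q['bbox'],np.round(np.nanmedian(w,0),3) if len(w) else None)
    pickle.dump((c,det),open(n+'0.pkl','wb'))
E
```

```text
pics
{'clock': 0.0, 'joint_pos': array([-1.29559538,  0.33288751, -0.06466979,  1.46096803,  0.02161825,
        1.34991516, -0.08851438]), 'joint_velocities': array([-0.00019386, -0.00213415,  0.00202897, -0.00031811,  0.00108842,
        0.00163088,  0.00050518]), 'tau': array([-4.10475222e-04, -6.25444365e+01,  4.86177730e-02, -3.91607666e+01,
        1.60815421e-02,  9.59867612e-03, -8.18061096e-06]), 'position': array([0.18330103, 0.59710578, 0.23049336]), 'ee_rot': array([ 0.69980365, -0.10494932,  0.10486257, -0.69875913]), 'ft_force': array([-0.41414674,  0.52455852,  0.11714285]), 'torque': array([-0.04996518, -0.00365756, -0.0046603 ]), 'grip_width': 0.9974780693454821}
top [[398.33326465   0.         253.92301134]
 [  0.         398.33326465 182.10165699]
 [  0.           0.           1.        ]] [ 0.43616915 -0.01905112  1.01783834] [[ 0.02622645 -0.99962387 -0.00801866]
 [-0.9980011  -0.02572082 -0.05772553]
 [ 0.05749757  0.00951656 -0.99830029]]
top riser 0.72 [182.6, 29.4, 328.0, 125.8] [ 0.747 -0.001  0.097]
top hook_grip 0.93 [349.7, 152.2, 376.6, 253.6] [ 0.412 -0
[... 560 characters left out ...]
 ]
 [-0.24400896 -0.50224997 -0.82958098]
 [ 0.3435796   0.7551786  -0.55826368]]
side stamp_center 0.69 [308.9, 182.4, 323.7, 198.1] [ 0.692 -0.026  0.018]
side stamp_center 0.65 [158.3, 156.5, 173.0, 176.0] [0.317 0.261 0.032]
side riser 0.71 [267.7, 129.2, 396.3, 227.3] [ 0.737 -0.084  0.096]
side riser 0.34 [308.8, 182.7, 323.7, 197.7] [ 0.692 -0.026  0.021]
side hook_grip 0.65 [84.5, 318.0, 221.5, 384.0] [ 0.202 -0.331  0.022]
side tray 0.66 [154.3, 157.6, 216.7, 183.9] [0.388 0.256 0.011]
side row_a_center 0.74 [156.9, 157.8, 176.6, 175.8] [0.318 0.261 0.031]
side tin 0.65 [286.6, 162.2, 303.3, 173.5] [0.702 0.111 0.016]
side marker 0.45 [199.1, 175.0, 237.6, 190.6] [0.46  0.16  0.012]
```

Run:
```python
import cv2
for n in ['top','side']:
    im=cv2.imread(f'pics/{n}0.png'); cv2.imwrite(f'pics/{n}0b.png',cv2.resize(im,(800,600),interpolation=cv2.INTER_CUBIC))
```

```text
(no output)
```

View pics/top0b.png

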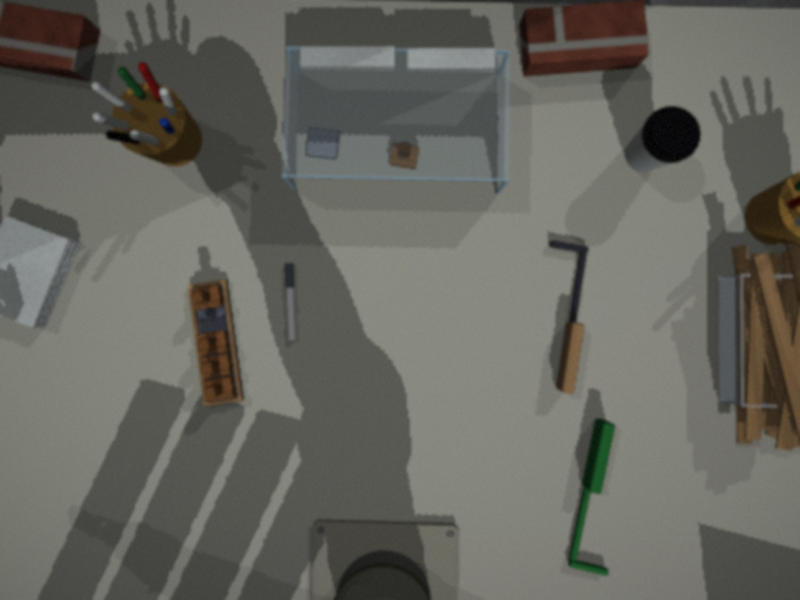

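View pics/side0b.png

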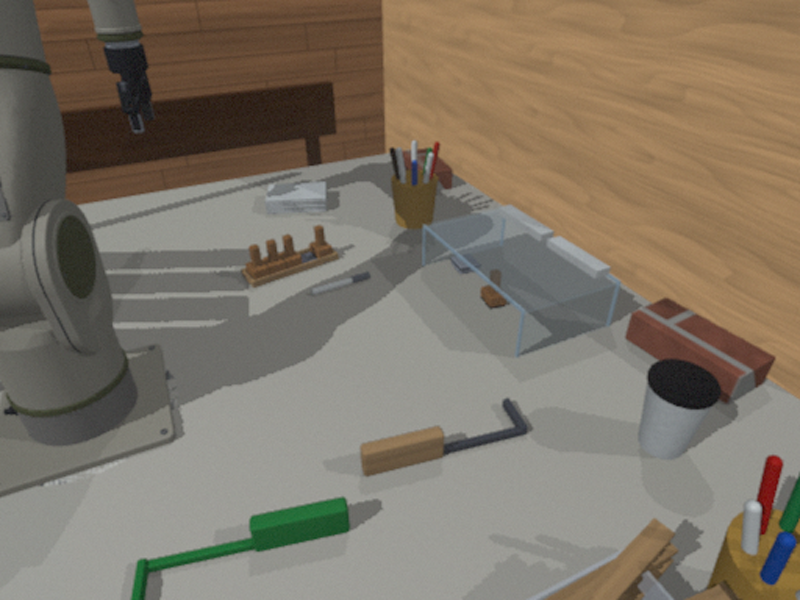

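The top view shows the wooden hook on the right, with its handle at about (570,357) and its foot at (565,245) pointing left. The green look-alike is below it. The tray is on the left at (215,343), with its empty place second from the far end at (211,318). The stray stamp is at (404,153) under the riser, the tin at (322,142) and the marker at (290,303). Next I measure these properly.

Run:
```python
from h import *
import pickle
c,det=pickle.load(open('top0.pkl','rb')); W=cloud(c)
def rect(m,zlo,zhi,name):
    m=m&(W[...,2]>zlo)&(W[...,2]<zhi)
    p=W[m]; r=cv2.minAreaRect((p[:,:2]*1000).astype(np.float32)); print(name,len(p),np.round(r[0],1),np.round(r[1],1),round(r[2],1),'z',np.round(np.nanpercentile(p[:,2],[5,50,95]),4),'mean',np.round(p[:,:2].mean(0),4))
    return p
u,v=np.meshgrid(np.arange(512),np.arange(384))
def box(x0,y0,x1,y1): return (u>=x0)&(u<=x1)&(v>=y0)&(v<=y1)
s=512/800
rect(box(345,200,380,256),0.035,0.06,'handle')
rect(box(345,145,380,256),0.006,0.06,'hookall')
rect(box(345,145,372,164),0.006,0.03,'foot')
rect(box(115,170,160,265),0.004,0.03,'tray')
rect(box(115,170,160,265),0.055,0.09,'handles')
rect(box(115,170,160,265),0.02,0.045,'bases')
rect(box(178,160,195,225),0.005,0.03,'marker')
rect(box(195,75,222,108),0.008,0.03,'tin')
rect(box(245,85,272,112),0.012,0.045,'stamp base')
rect(box(245,85,272,112),0.05,0.085,'stamp handle')
rect(box(170,20,340,130),0.08,0.1,'riser')
print(np.round(W[84:112:2,246:272:2,2],3))
z=W[...,2]
m=box(115,170,160,265)&(z>.055)&(z<.09)
n,l,st,ce=cv2.connectedComponentsWithStats(m.astype(np.uint8))
for i in range(1,n):
    if st[i,4]>8: print('h',st[i],np.round(np.nanmedian(W[l==i],0),4))
# table z check
print('table z',np.nanmedian(z[230:260,200:330]))
big=cv2.resize(c['pixels'][70:120,170:345],None,fx=4.5,fy=4.5,interpolation=cv2.INTER_CUBIC); cv2.imwrite('pics/riserzoom.png',big)
big=cv2.resize(c['pixels'][165:270,105:200],None,fx=5.5,fy=5.5,interpolation=cv2.INTER_CUBIC); cv2.imwrite('pics/trayzoom.png',big)
big=cv2.resize(c['pixels'][140:260,330:400],None,fx=5,fy=5,interpolation=cv2.INTER_CUBIC); cv2.imwrite('pics/hookzoom.png',big)
```

```text
handle 413 [ 385.3 -284.3] [ 21.5 109.5] 82.1 z [0.04   0.0469 0.0498] mean [ 0.3856 -0.2827]
hookall 883 [ 448.5 -276.3] [ 87.  255.5] 81.9 z [0.0085 0.0286 0.0493] mean [ 0.4359 -0.2855]
foot 110 [ 565.8 -282.9] [56.  22.2] 72.5 z [0.008  0.0164 0.0198] mean [ 0.5624 -0.2814]
tray 1314 [397.7 284. ] [241.5 115.3] 2.3 z [0.0045 0.0132 0.0293] mean [0.4004 0.2782]
handles 285 [393.3 282.5] [163.4  18.6] 9.9 z [0.0587 0.0738 0.0771] mean [0.385 0.279]
bases 726 [393.1 282.2] [180.7  54.7] 6.3 z [0.0242 0.0312 0.0353] mean [0.3853 0.2752]
marker 290 [462.7 161.1] [158.1  43.1] 0.7 z [0.0057 0.0131 0.017 ] mean [0.4641 0.1635]
tin 0 [0. 0.] [0. 0.] 0.0 z nan mean [nan nan]
stamp base 0 [0. 0.] [0. 0.] 0.0 z nan mean [nan nan]
stamp handle 0 [0. 0.] [0. 0.] 0.0 z nan mean [nan nan]
riser 10367 [748.1  -1.1] [201.9 340.6] 0.3 z [0.0936 0.0963 0.0989] mean [ 0.7336 -0.0013]
[[0.096 0.093 0.096 0.097 0.097 0.096 0.095 0.093 0.096 0.1   0.096 0.096
  0.098]
 [0.099 0.096 0.097 0.096 0.096 0.097 0.097 0.096 0.097 0.094 0.094 0.095
  0.098]
 [0.099 0.097 0.098 0.097 0.096 0.096 0.097 0.098 0.0
[... 558 characters left out ...]
7 0.096 0.095 0.096 0.094 0.097 0.097 0.093
  0.094]
 [0.095 0.096 0.096 0.095 0.096 0.097 0.096 0.096 0.096 0.097 0.098 0.097
  0.096]
 [0.097 0.099 0.099 0.097 0.097 0.097 0.098 0.095 0.096 0.096 0.098 0.097
  0.096]
 [0.098 0.096 0.096 0.096 0.098 0.097 0.096 0.097 0.097 0.092 0.1   0.097
  0.095]
 [0.098 0.099 0.098 0.098 0.098 0.096 0.094 0.096 0.097 0.097 0.094 0.1
  0.095]]
h [122 186  10   8  73] [0.4645 0.2919 0.0742]
h [126 216  10   9  69] [0.3932 0.2798 0.0736]
h [128 231  10   9  73] [0.358  0.2736 0.0738]
h [130 247  10   8  70] [0.3214 0.2676 0.0738]
table z 0.001361577908463342
  return np.nanmean(a, axis, out=out, keepdims=keepdims)
<stdin>:6: RuntimeWarning: Mean of empty slice.
  ret = um.true_divide(
```

View pics/riserzoom.png

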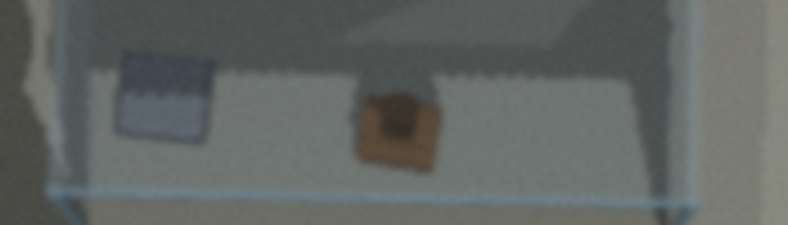

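View pics/trayzoom.png

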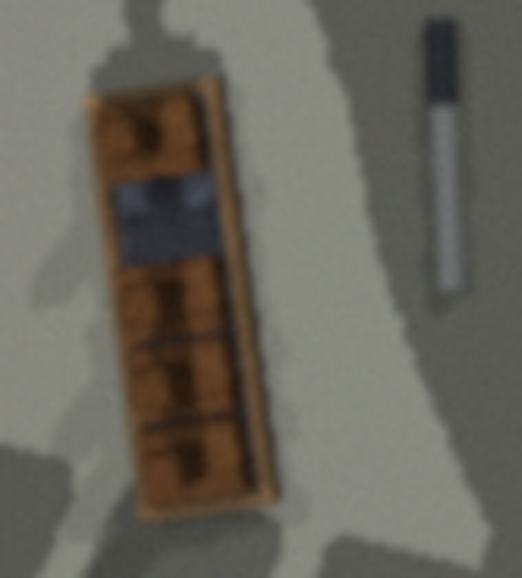

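View pics/hookzoom.png

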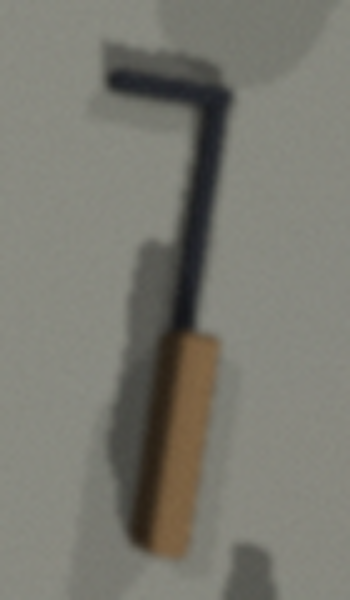

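Run:
```python
from h import *
import pickle
from scipy.spatial.transform import Rotation as Ro
c,det=pickle.load(open('top0.pkl','rb')); s,ds=pickle.load(open('side0.pkl','rb'))
def zz(pts,ox,oy,f,z):
    return np.array([ray(c,ox+(x+.5)/f-.5,oy+(y+.5)/f-.5,z)[:2] for x,y in pts])*1000
h=zz([(180,335),(220,340),(185,557),(150,548)],330,140,5,.046); print('handle',h.round(1).tolist(),h.mean(0))
f=zz([(112,80),(229,97)],330,140,5,.016);print('foot centreline',f.round(1))
st=zz([(363,97),(440,108),(437,160),(358,150)],170,70,4.5,.024); print('stamp basetop',st.round(1).tolist(),st.mean(0))
sb=zz([(432,172),(357,160)],170,70,4.5,.0); print('front bottom',sb.round(1).tolist())
sh=zz([(384,92),(416,96),(414,125),(383,121)],170,70,4.5,.068); print('stamp handle top',sh.round(1).tolist(),sh.mean(0))
t=zz([(90,100),(218,75),(275,500),(143,518)],105,165,5.5,.014); print('tray',t.round(1).tolist(),t.mean(0))
g=zz([(112,182),(213,176),(222,258),(124,268)],105,165,5.5,.006); print('gap floor visible',g.round(1).tolist(),g.mean(0))
tin=zz([(123,52),(213,58),(206,143),(116,135)],170,70,4.5,.018); print('tin',tin.round(1).tolist(),tin.mean(0))
r=zz([(50,192),(695,207)],170,70,4.5,.095); print('riser front',r.round(1).tolist())
o=manip.get_obs(); print(Ro.from_quat(o['ee_rot']).as_matrix().round(3))
# side: project stamp guess
q=ds['stamp_center'][0]; 
big=cv2.resize(s['pixels'][150:230,265:400],None,fx=5.5,fy=5.5,interpolation=cv2.INTER_CUBIC); cv2.imwrite('pics/sidezoom.png',big)
```

```text
handle [[439.5, -282.6], [437.6, -302.0], [332.6, -286.1], [336.4, -269.2]] [ 386.54446967 -284.99127703]
foot centreline [[ 567.2 -255.2]
 [ 560.1 -314.2]]
stamp basetop [[723.8, 5.7], [718.6, -37.8], [688.9, -36.8], [693.5, 7.7]] [706.19526255 -15.28980594]
front bottom [[687.9, -34.5], [693.9, 8.8]]
stamp handle top [[714.1, -6.6], [712.3, -23.9], [696.5, -23.2], [698.2, -6.5]] [705.2644584  -15.04520974]
tray [[483.6, 326.9], [496.7, 268.4], [303.6, 234.2], [293.9, 294.1]] [394.44904681 280.88958248]
gap floor visible [[446.3, 317.7], [450.3, 271.0], [412.6, 265.2], [406.8, 310.4]] [428.9730636  291.09388394]
tin [[748.2, 142.8], [746.0, 91.5], [697.0, 94.0], [700.4, 145.1]] [722.88329366 118.34335165]
riser front [[649.1, 165.9], [649.3, -170.2]]
[[ 0.956 -0.     0.293]
 [-0.293  0.     0.956]
 [-0.    -1.     0.   ]]
```

View pics/sidezoom.png

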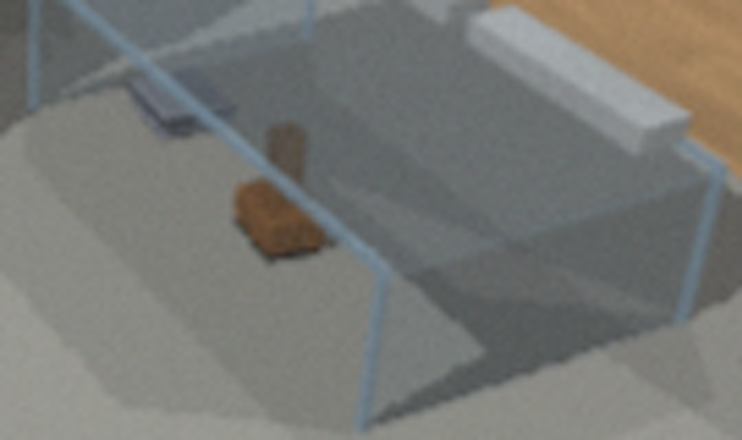

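The side view confirms the stamp stands upright under the riser, with the tin behind it and to the left.

| Item | Position (m) | Yaw |
|---|---|---|
| Hook grip | (0.3865, -0.285) | -7.8° |
| Stamp | (0.706, -0.015) | -7.4° |
| Riser front edge | x = 0.649 | about 0° |
| Gap in tray | about (0.429, 0.286) | 9.6° |

The tool's yaw is -17°. I swing round towards the hook at height.

Emit:
arm_command --commands '[[[1.7, -4.2, 0, 0, 0, 0], [3.7, -8.7, 0, 0, 0, 0.5], [5.7, -12.7, 0, 0, 0, 1], [8.2, -16.7, 0, 0, 0, 1.5], [10.7, -20.7, 0, 0, 0, 2], [13.2, -24.7, 0, 0, 0, 2.5], [15.7, -28.7, 0, 0, 0, 3], [18.2, -32.7, 0, 0, 0, 3.5], [20.7, -36.7, 0, 0, 0, 4], [22.7, -40.7, 0, 0, 0, 4.5], [24.7, -44.7, 0, 0, 0, 5], [26.2, -49.2, 0, 0, 0, 5.5], [27.2, -53.7, 0, 0, 0, 6], [27.7, -58.2, 0, 0, 0, 6.5], [27.7, -62.7, 0, 0, 0, 7], [27.7, -67.2, 0, 0, 0, 7.5], [27.2, -71.7, 0, 0, 0, 8], [26.2, -76.2, 0, 0, 0, 8.5], [24.7, -80.7, 0, 0, 0, 9], [23.2, -84.7, 0, 0, 0, 9.2]]]' --claw 8.5

```text
clock: 2.8
position: [0.4144, -0.2517, 0.2316]
ee_rot: [-0.705, 0.048, -0.049, 0.705]
ft_force: [0.1, 0.8, -0.1]
grip_width: 0.993
```

Emit:
arm_command --commands '[[[-0.7, -2, -3, 0, 0, 0], [-1.3, -3.5, -6, 0, 0, 0], [-1.3, -3.5, -10, 0, 0, 0], [-1.3, -3.5, -14, 0, 0, 0], [-1.3, -3.5, -17, 0, 0, 0], [-1.3, -3.5, -17, 0, 0, 0]]]'

```text
clock: 3.4
position: [0.4001, -0.2834, 0.0584]
ee_rot: [-0.705, 0.051, -0.046, 0.706]
ft_force: [-0.8, 0.2, -0.2]
grip_width: 1.0
```

Run:
```python
from h import *
o=manip.get_obs(); print(o['position'],o['joint_pos'].round(2))
for n in ['top','side']:
    c=cam(n); p=proj(c,o['position']); print(n,p)
    b=cv2.resize(c['pixels'],(800,600),interpolation=cv2.INTER_CUBIC); cv2.imwrite(f'pics/{n}1.png',b)
```

```text
[ 0.40005548 -0.28338364  0.05837326] [-0.23  0.29  0.86  2.03 -0.27  0.94  2.2 ]
top [[367.15779272 223.14753565]]
side [[264.20978878 273.19732469]]
```

View pics/side1.png

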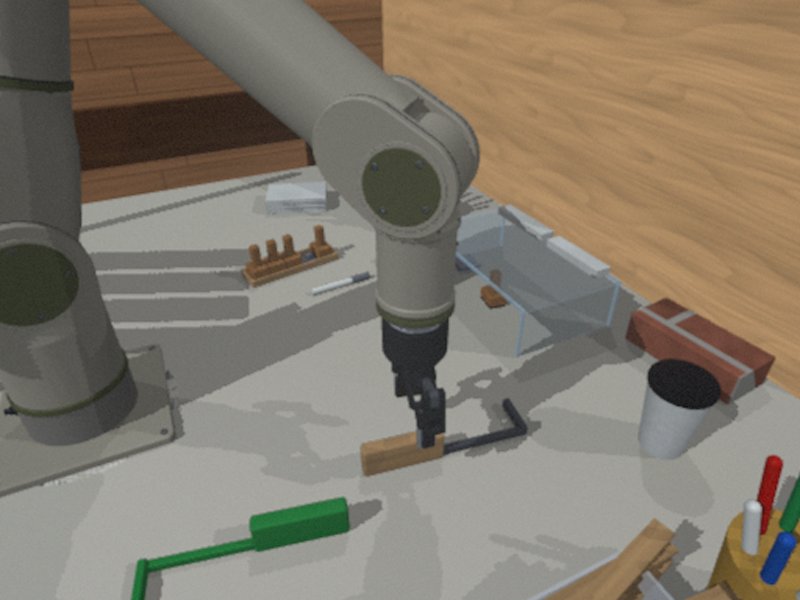

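The side view shows the open fingers over the front part of the wooden handle at about (425,435), straddling it. I go down and grip.

Emit:
arm_command --commands '[[[0, -0.3, -2, 0, 0, 0], [0, -0.3, -4, 0, 0, 0], [0, -0.3, -4.6, 0, 0, 0], [0, -0.3, -4.6, 0, 0, 0]]]'

```text
clock: 3.9
position: [0.4029, -0.2877, 0.0163]
ee_rot: [0.705, -0.048, 0.049, -0.705]
ft_force: [0.1, 0.1, -0.3]
grip_width: 0.993
```

Emit:
arm_command --commands '[[[0, 0, 0, 0, 0, 0], [0, 0, 0, 0, 0, 0], [0, 0, 0, 0, 0, 0], [0, 0, 0, 0, 0, 0], [0, 0, 0, 0, 0, 0], [0, 0, 0, 0, 0, 0], [0, 0, 0, 0, 0, 0], [0, 0, 0, 0, 0, 0]]]' --claw 1.0 --newtons 70

```text
clock: 4.7
position: [0.4027, -0.2877, 0.0158]
ee_rot: [-0.705, 0.048, -0.049, 0.705]
ft_force: [-1.1, 1.5, 6.9]
grip_width: 0.225
```

Emit:
arm_command --commands '[[[0, 0, 0.4, 0, 0, 0], [0, 0, 0.8, 0, 0, 0], [0, 0, 0.8, 0, 0, 0], [0.5, 2, 0.8, 0, 0, 0], [1, 5, 0.8, 0, 0, 0], [1.7, 8, 0.8, 0, 0, 0], [2.4, 11, 0.8, 0, 0, 0], [3, 14, 0.8, 0, 0, 0], [3.4, 17, 0.8, 0, 0, 0], [3.7, 19, 0.8, 0, 0, 0], [3.7, 19, 0.8, 0, 0, 0], [3.7, 19, 0.8, 0, 0, 0]]]'

```text
clock: 5.9
position: [0.4394, -0.0974, 0.0233]
ee_rot: [0.705, -0.048, 0.048, -0.705]
ft_force: [-0.1, -0.2, -1.9]
grip_width: 0.221
```

```bash
cat > look.py <<'E'
from h import *
import sys,pickle
k=sys.argv[1]
o=manip.get_obs(); print(o['clock'],o['position'],o['ft_force'].round(1),o['grip_width'])
for n in sys.argv[2:]:
    c=cam(n); pickle.dump(c,open(f'{n}{k}.pkl','wb'))
    cv2.imwrite(f'pics/{n}{k}.png',cv2.resize(c['pixels'],(800,600),interpolation=cv2.INTER_CUBIC))
E
python3 look.py 2 top side
```

```text
5.9 [ 0.4393527  -0.09742277  0.02334754] [-0.1 -0.2 -1.9] 0.2211124905415527
```

View pics/side2.png

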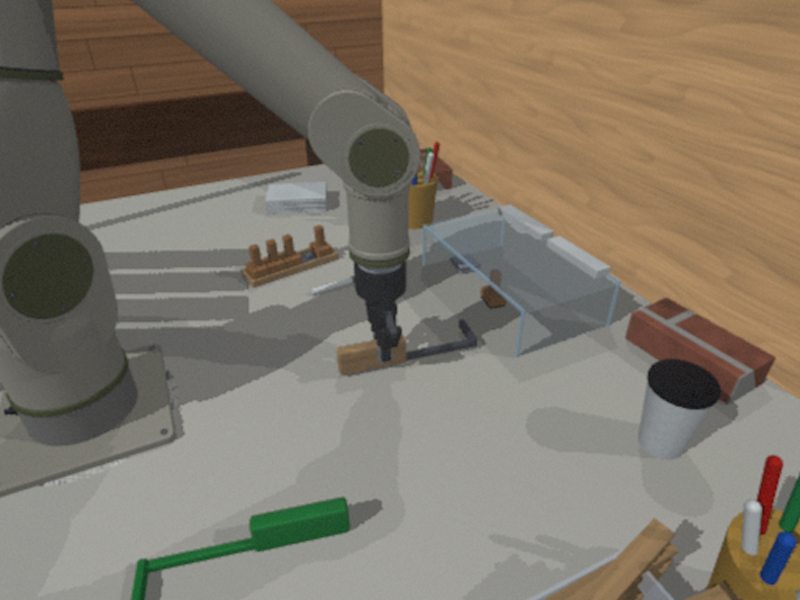

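View pics/top2.png

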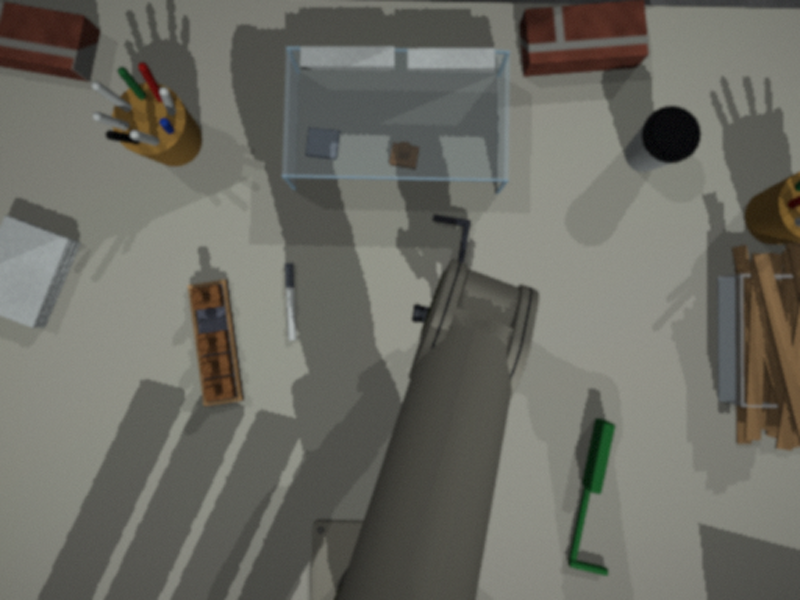

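The hook hangs about level, with its foot at (435–468, 218–222), clear of the riser front and to the right of the stamp. I check the foot's position and height.

Run:
```python
from h import *
import pickle
c=pickle.load(open('top2.pkl','rb')); W=cloud(c)
z=W[...,2]; u,v=np.meshgrid(np.arange(512),np.arange(384))
m=(u>270)&(u<306)&(v>132)&(v<155)&(c['pixels'].sum(-1)<170)&(z>0.006)
p=W[m]; print(m.sum(),np.nanpercentile(z[m],[10,50,90]).round(4)); r=cv2.minAreaRect((p[:,:2]*1000).astype(np.float32)); print(r)
print([ray(c,x*.64,y*.64,.022).round(4).tolist() for x,y in [(435,218),(468,222)]], proj(c,[.598,-.119,.02])/.64)
big=cv2.resize(c['pixels'][125:170,265:310],None,fx=12,fy=12,interpolation=cv2.INTER_CUBIC); cv2.imwrite('pics/footz.png',big)
```

```text
135 [0.0191 0.0236 0.0265]
((588.18359375, -90.99949645996094), (58.181758880615234, 34.453369140625), 80.00141906738281)
[[0.6025, -0.0684, 0.022], [0.5973, -0.1216, 0.022]] [[466.2482104  221.74513165]]
```

View pics/footz.png

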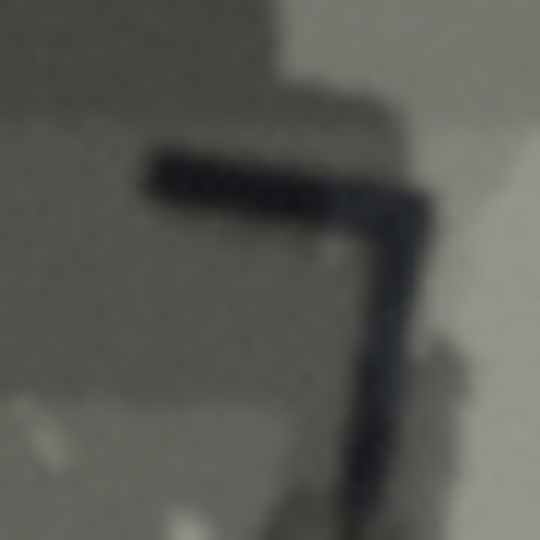

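Emit:
arm_command --commands '[[[2, 0, 0, 0, 0, 0], [4.5, 0, 0, 0, 0, 0], [7, 0, 0, 0, 0, 0], [9.5, 0, 0, 0, 0, 0], [12, 0, 0, 0, 0, 0], [14.1, 0, 0, 0, 0, 0], [14.1, 0, 0, 0, 0, 0], [14.1, 0, 0, 0, 0, 0]]]'

```text
clock: 6.8
position: [0.5798, -0.0988, 0.0229]
ee_rot: [0.706, -0.049, 0.049, -0.705]
ft_force: [-0.9, -0.2, -2.1]
grip_width: 0.223
```

```bash
python3 look.py 3 top side
```

```text
6.8 [ 0.57979784 -0.09884053  0.02294651] [-0.9 -0.2 -2.1] 0.2234415355350653
```

View pics/top3.png

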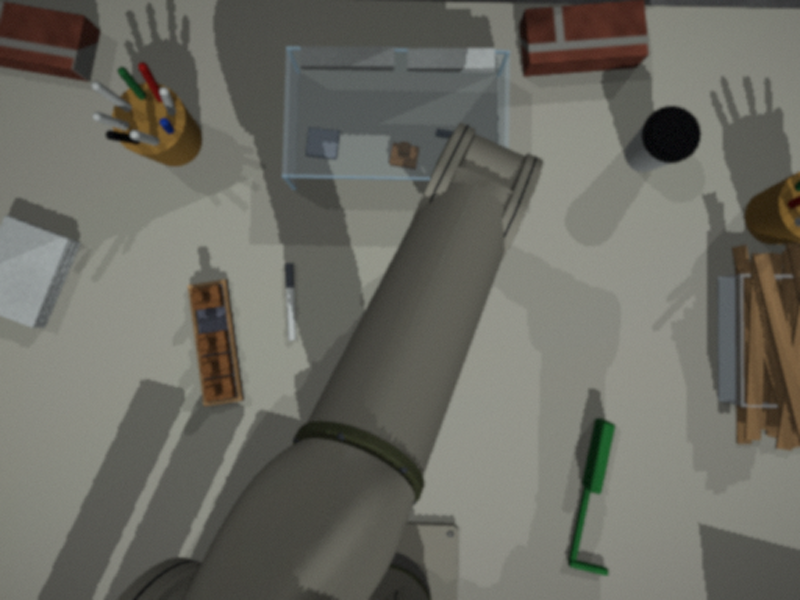

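View pics/side3.png

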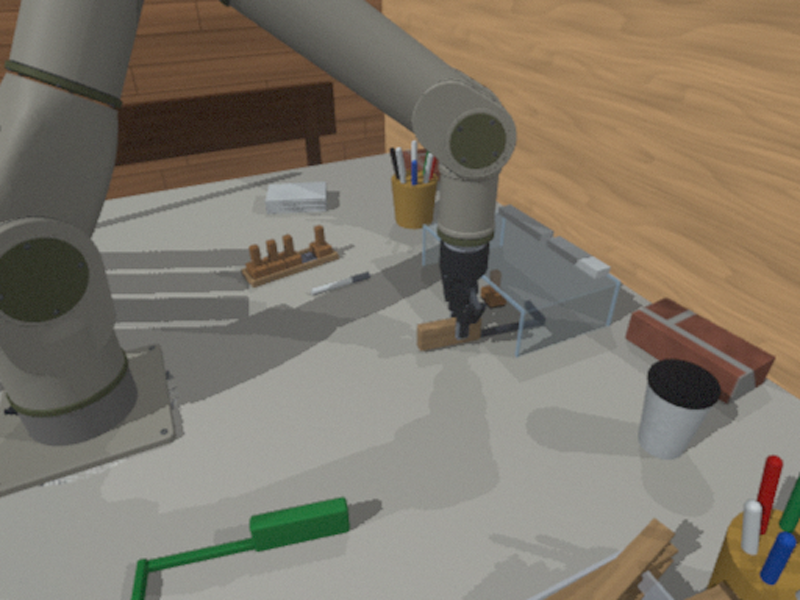

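The foot tip shows at (440,133), beyond the stamp's far edge (row 143) and to its right. Now I slide it left behind the stamp and lower it.

Emit:
arm_command --commands '[[[0, 1.5, 0, 0, 0, 0], [0, 3, 0, 0, 0, 0], [0, 4.5, 0, 0, 0, 0], [0, 6, 0, 0, 0, 0], [0, 7.2, 0, 0, 0, 0], [0, 7.2, -0.2, 0, 0, 0], [0, 7.2, -0.4, 0, 0, 0], [0, 7.2, -0.4, 0, 0, 0]]]'

```text
clock: 7.7
position: [0.58, -0.0264, 0.019]
ee_rot: [0.706, -0.049, 0.049, -0.705]
ft_force: [-0.3, -0.1, -0.9]
grip_width: 0.223
```

```bash
python3 look.py 4 top side
python3 - <<'E'
from h import *
import pickle
c=pickle.load(open('top4.pkl','rb'));cv2.imwrite('pics/t4z.png',cv2.resize(c['pixels'][65:125,210:310],None,fx=7,fy=7,interpolation=cv2.INTER_CUBIC))
c=pickle.load(open('side4.pkl','rb'));cv2.imwrite('pics/s4z.png',cv2.resize(c['pixels'][140:240,260:380],None,fx=5.5,fy=5.5,interpolation=cv2.INTER_CUBIC))
E
```

```text
7.7 [ 0.58004399 -0.02643432  0.01900241] [-0.3 -0.1 -0.9] 0.2232047565527481
```

View pics/t4z.png

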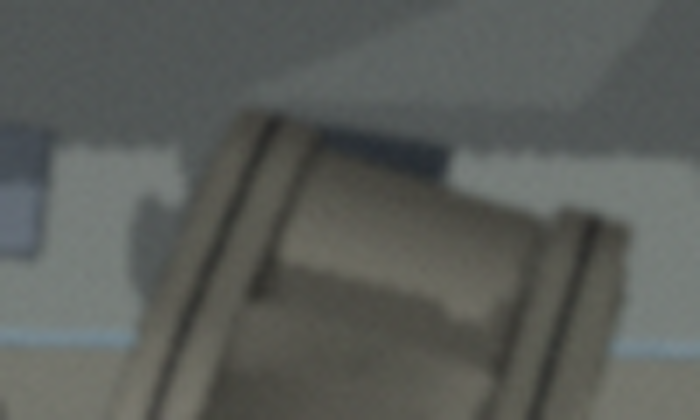

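View pics/s4z.png

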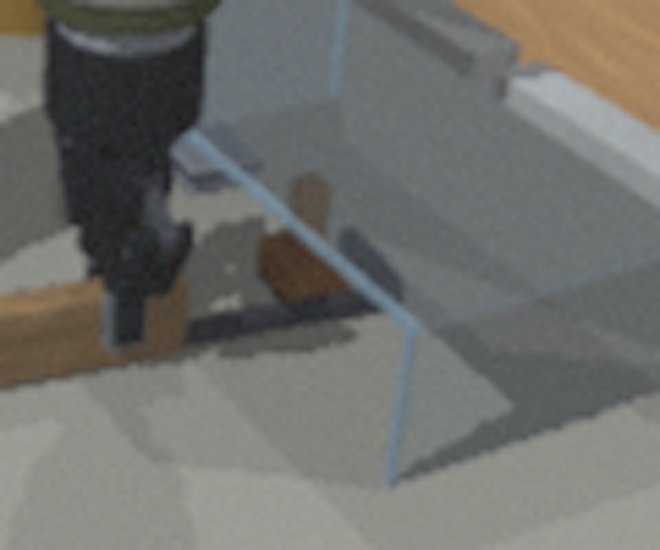

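The hook's foot is behind the stamp and its shank is alongside on the right. I drag slowly towards the robot.

Emit:
arm_command --commands '[[[-0.6, 0, 0, 0, 0, 0], [-1.1, 0, 0, 0, 0, 0], [-1.5, 0, 0, 0, 0, 0], [-1.9, 0, 0, 0, 0, 0], [-2.4, 0, 0, 0, 0, 0], [-3, 0, 0, 0, 0, 0], [-3.7, 0, 0, 0, 0, 0], [-4.5, 0, 0, 0, 0, 0], [-5.3, 0, 0, 0, 0, 0], [-6.1, 0, 0, 0, 0, 0], [-6.9, 0, 0, 0, 0, 0], [-7.7, 0, 0, 0, 0, 0], [-8.5, 0, 0, 0, 0, 0], [-9.3, 0, 0, 0, 0, 0], [-9.9, 0, 0, 0, 0, 0], [-10.3, 0, 0, 0, 0, 0], [-10.5, 0, 0, 0, 0, 0]]]'

```text
clock: 9.5
position: [0.475, -0.0254, 0.0194]
ee_rot: [-0.705, 0.048, -0.048, 0.706]
ft_force: [0.7, 0.2, -0.9]
grip_width: 0.225
```

```bash
python3 look.py 5 side top
```

```text
9.5 [ 0.47501971 -0.02541562  0.01936025] [ 0.7  0.2 -0.9] 0.2246433040392726
```

View pics/side5.png

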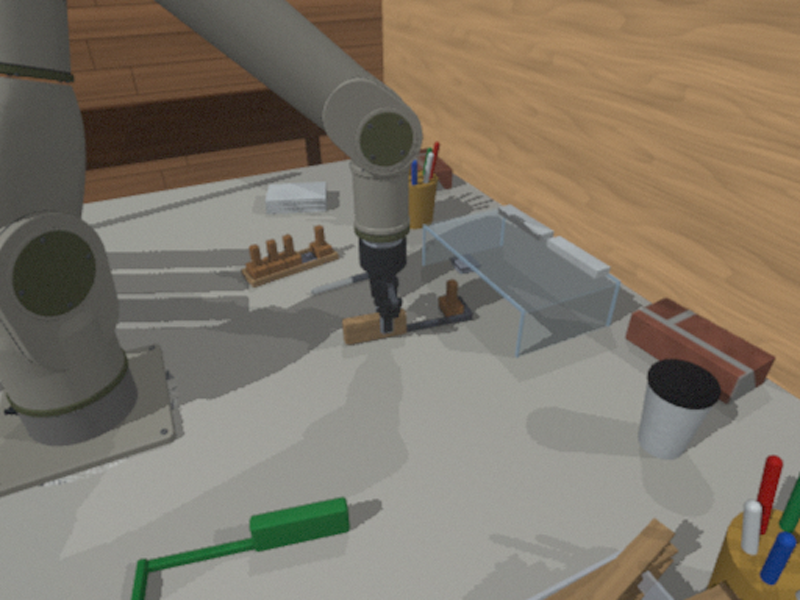

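View pics/top5.png

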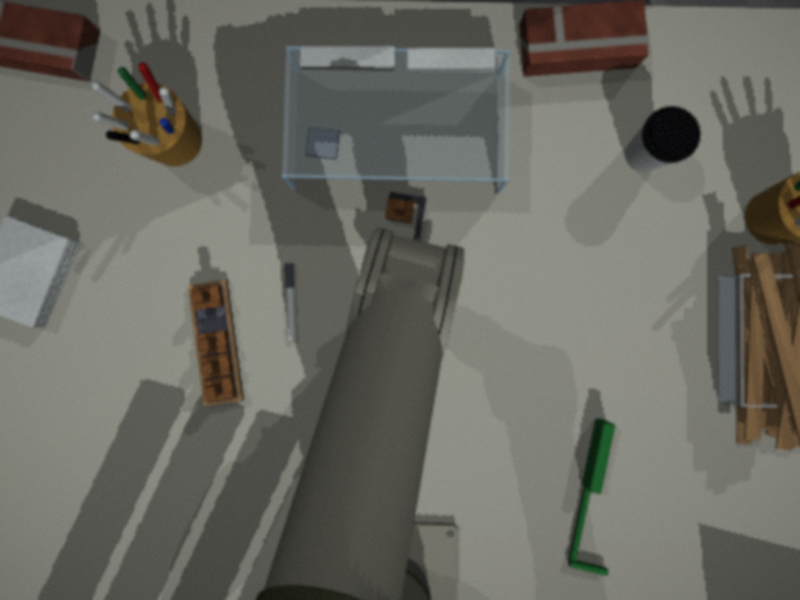

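The stamp is upright and already out from under the riser, nested in the hook at (400,208). I drag it another 5 cm, then back the hook off forwards and to the right.

Emit:
arm_command --commands '[[[-0.4, 0, 0, 0, 0, 0], [-1, 0, 0, 0, 0, 0], [-1.7, 0, 0, 0, 0, 0], [-2.5, 0, 0, 0, 0, 0], [-3.3, 0, 0, 0, 0, 0], [-4, 0, 0, 0, 0, 0], [-4.6, 0, 0, 0, 0, 0], [-4.9, 0, 0, 0, 0, 0], [-5, 0, 0, 0, 0, 0], [-5, 0, 0, 0, 0, 0], [-4.6, 0, 0, 0, 0, 0], [-4, -0.1, 0, 0, 0, 0], [-3.6, -0.2, 0, 0, 0, 0], [-3.6, -0.2, 0, 0, 0, 0]]]'

```text
clock: 11.0
position: [0.4402, -0.0278, 0.0194]
ee_rot: [0.706, -0.048, 0.049, -0.705]
ft_force: [0.4, -1.4, -1.0]
grip_width: 0.224
```

```bash
python3 look.py 6 side top
```

```text
11.0 [ 0.44020715 -0.02784836  0.01935195] [ 0.4 -1.4 -1. ] 0.2238346242043234
```

View pics/top6.png

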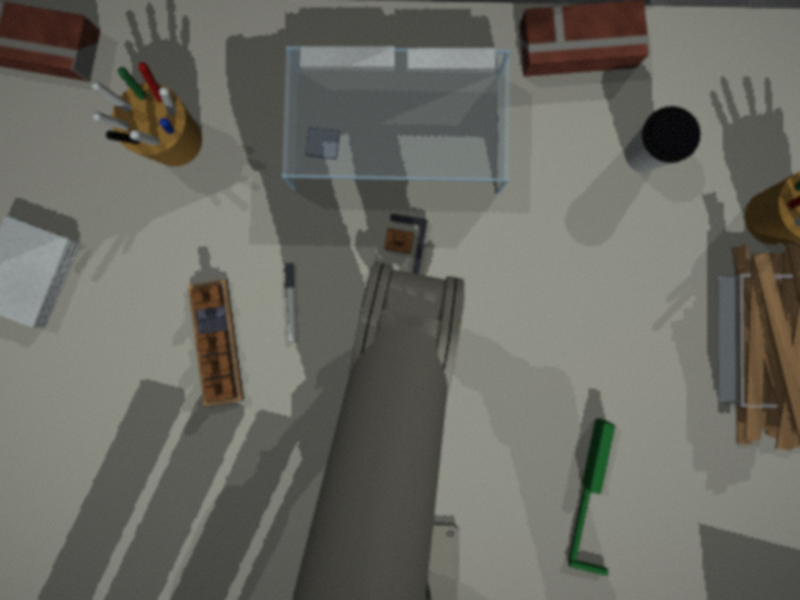

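View pics/side6.png

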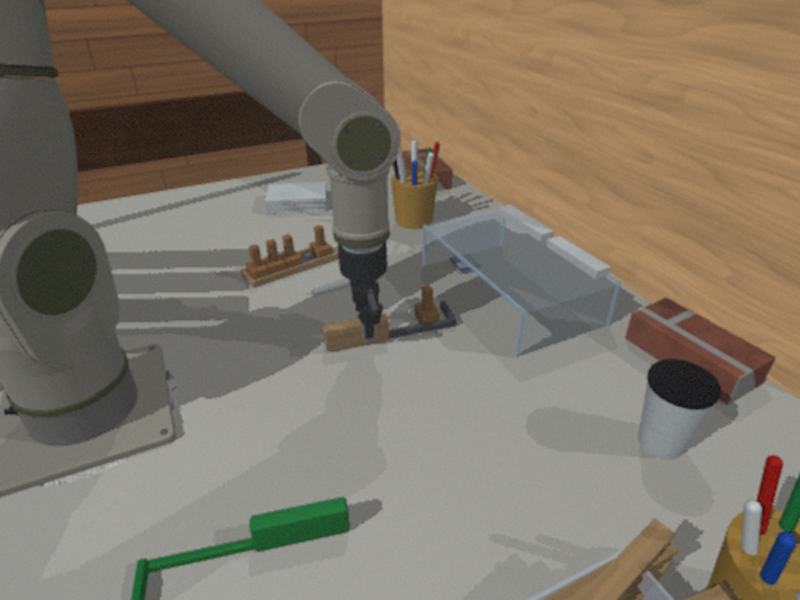

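The foot is clear behind the stamp. I carry the hook 20 cm to the right and lay it down.

Emit:
arm_command --commands '[[[0, -1, 0, 0, 0, 0], [0, -2.5, 0, 0, 0, 0], [0, -4.5, 0, 0, 0, 0], [0, -7, 0, 0, 0, 0], [0, -10, 0, 0, 0, 0], [0, -13, 0, 0, 0, 0], [0, -16, 0, 0, 0, 0], [0, -18.5, 0, 0, 0, 0], [0, -20, 0, 0, 0, 0], [0, -20, -0.1, 0, 0, 0], [0, -20, -0.3, 0, 0, 0], [0, -20, -0.4, 0, 0, 0], [0, -20, -0.4, 0, 0, 0]]]'

```text
clock: 12.4
position: [0.4391, -0.2273, 0.0158]
ee_rot: [-0.705, 0.048, -0.048, 0.706]
ft_force: [-6.4, -1.4, 12.6]
grip_width: 0.221
```

Emit:
arm_command --commands '[[[0, 0, 0, 0, 0, 0], [0, 0, 0, 0, 0, 0], [0, 0, 0, 0, 0, 0], [0, 0, 0, 0, 0, 0], [0, 0, 0, 0, 0, 0], [0, 0, 0, 0, 0, 0]]]' --claw 8.5

```text
clock: 13.0
position: [0.4394, -0.2274, 0.0153]
ee_rot: [-0.705, 0.048, -0.048, 0.705]
ft_force: [0.3, -1.0, 0.1]
grip_width: 1.001
```

Emit:
arm_command --commands '[[[0, 0, 1, 0, 0, 0], [0, 0, 3, 0, 0, 0], [0, 0, 6, 0, 0, 0], [0, 0, 10, 0, 0, 0], [0, 0, 13, 0, 0, 0], [-2, -3, 14, 0, 0, 0], [-2, -6, 14, 0, 0, 0], [-2, -6, 14, 0, 0, 0]]]'

```text
clock: 13.8
position: [0.4185, -0.2912, 0.1568]
ee_rot: [0.706, -0.049, 0.051, -0.705]
ft_force: [0.5, -0.1, -0.1]
grip_width: 0.994
```

```bash
python3 look.py 7 side top
python3 - <<'E'
from h import *
import pickle
c=pickle.load(open('top7.pkl','rb'));cv2.imwrite('pics/t7z.png',cv2.resize(c['pixels'][130:180,230:290],None,fx=12,fy=12,interpolation=cv2.INTER_CUBIC))
W=cloud(c);z=W[...,2];u,v=np.meshgrid(np.arange(512),np.arange(384))
b=(u>235)&(u<285)&(v>135)&(v<175)
for lo,hi in [(.018,.035),(.06,.08)]:
    p=W[b&(z>lo)&(z<hi)]; print(len(p),cv2.minAreaRect((p[:,:2]*1000).astype(np.float32)),p.mean(0))
E
```

```text
13.8 [ 0.41849184 -0.29119296  0.15681777] [ 0.5 -0.1 -0.1] 0.9943526610908703
177 ((564.6153564453125, -9.315696716308594), (43.618656158447266, 34.2681770324707), 81.60206604003906) [ 0.56263215 -0.00947967  0.02557988]
57 ((564.5879516601562, -9.434759140014648), (17.30601692199707, 16.83670425415039), 1.5053070783615112) [ 0.56424506 -0.00935104  0.06824058]
```

View pics/side7.png

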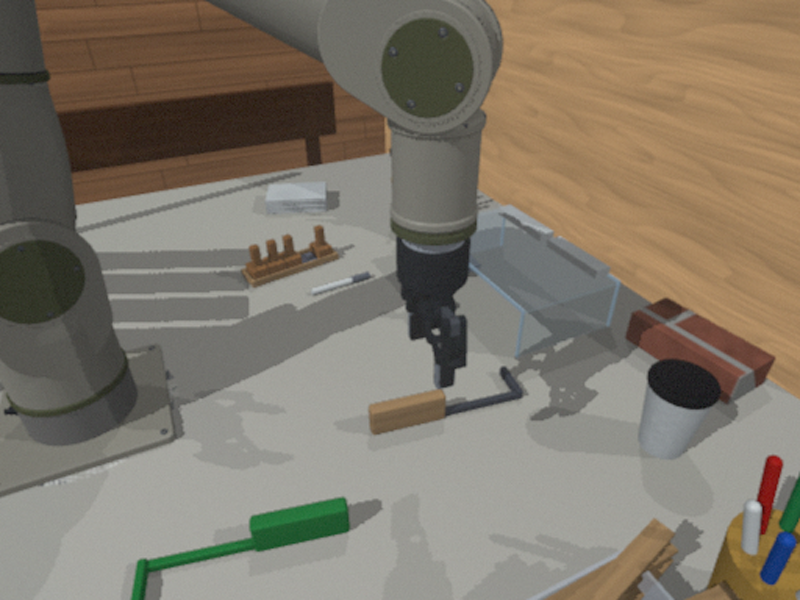

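View pics/t7z.png

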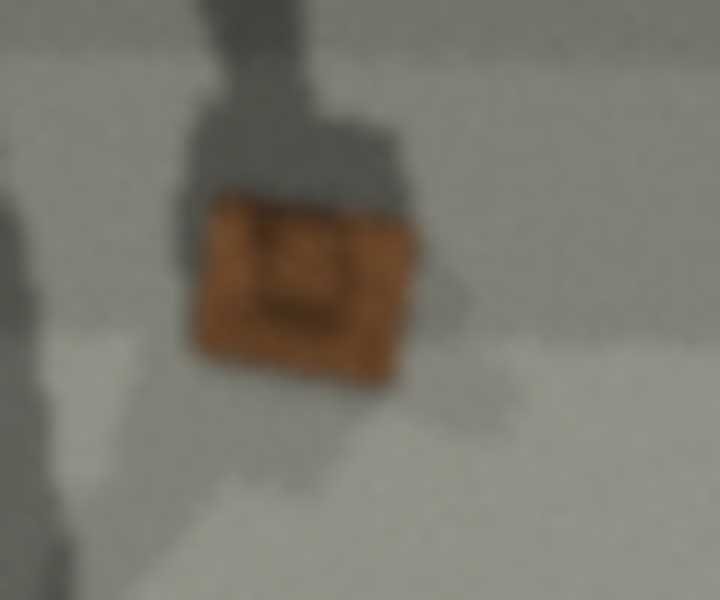

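View pics/top7.png

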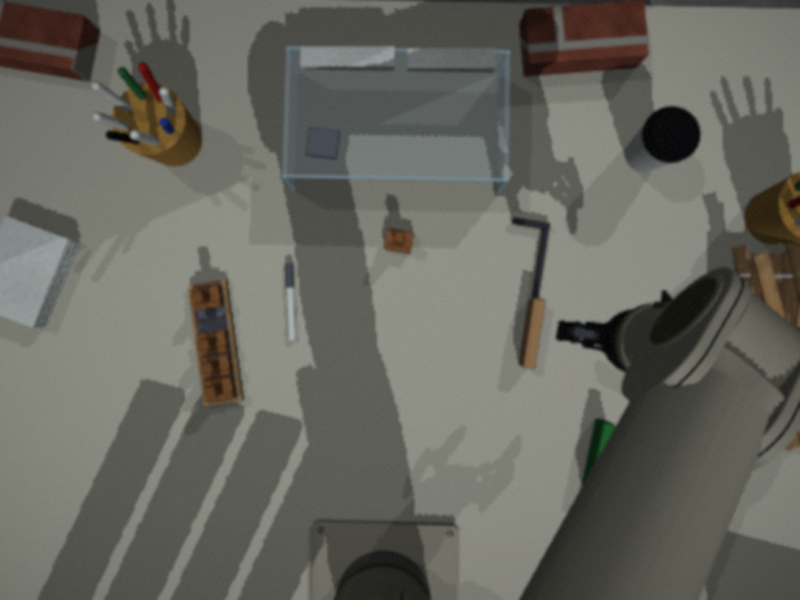

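The hook lies flat on the open table. The stamp stands upright at (398,240) in the picture, which is world (0.565, -0.0094) with yaw -8°, and its handle top measures 0.068 as it should. I move above it.

Emit:
arm_command --commands '[[[1.5, 3, 0, 0, 0, 0], [3.5, 7, 0, 0, 0, 0], [5.5, 11, 0, 0, 0, 0], [7.5, 15, 0, 0, 0, 0], [9.5, 19, 0, 0, 0, 0], [11.5, 23, -1, 0, 0, 0], [13.5, 26.5, -2, 0, 0, 0], [14.6, 28.2, -4, 0, 0, 0], [14.6, 28.2, -4, 0, 0, 0], [14.6, 28.2, -4, 0, 0, 0]]]'

```text
clock: 14.9
position: [0.5647, -0.005, 0.1151]
ee_rot: [0.706, -0.049, 0.048, -0.705]
ft_force: [-0.0, -0.5, 0.0]
grip_width: 0.994
```

Emit:
arm_command --commands '[[[0, -0.4, -1.5, 0, 0, 0], [0, -0.4, -4, 0, 0, 0], [0, -0.4, -6.5, 0, 0, 0], [0, -0.4, -8, 0, 0, 0], [0, -0.4, -8.4, 0, 0, 0], [0, -0.4, -8.4, 0, 0, 0], [0, -0.4, -8.4, 0, 0, 0]]]'

```text
clock: 15.6
position: [0.566, -0.0098, 0.0324]
ee_rot: [-0.705, 0.048, -0.049, 0.706]
ft_force: [-0.0, 0.3, -0.5]
grip_width: 0.998
```

```bash
python3 look.py 8 side
python3 - <<'E'
from h import *
import pickle
c=pickle.load(open('side8.pkl','rb'));o=manip.get_obs(); print(proj(c,o['position'])); cv2.imwrite('pics/s8z.png',cv2.resize(c['pixels'][130:230,220:340],None,fx=5.5,fy=5.5,interpolation=cv2.INTER_CUBIC))
E
```

```text
15.6 [ 0.56604557 -0.00977461  0.03235671] [-0.   0.3 -0.5] 0.9975728065367253
[[273.66257386 194.19751982]]
```

View pics/s8z.png

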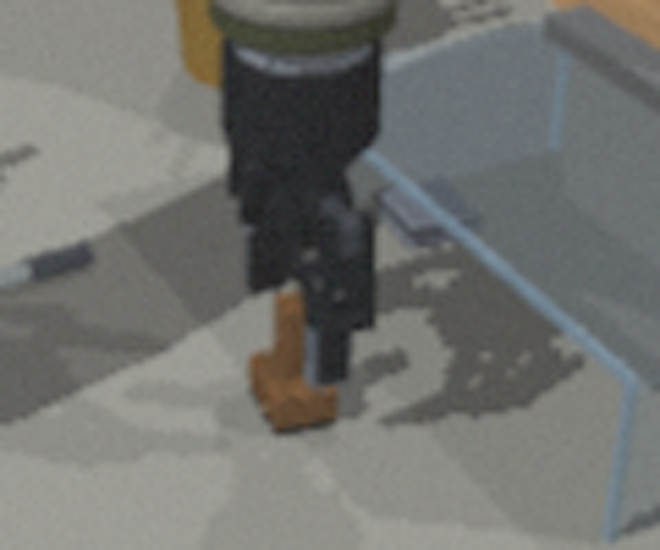

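The handle stands between the fingers and the tips are above the base. I close.

Emit:
arm_command --commands '[[[0, 0, 0, 0, 0, 0], [0, 0, 0, 0, 0, 0], [0, 0, 0, 0, 0, 0], [0, 0, 0, 0, 0, 0], [0, 0, 0, 0, 0, 0], [0, 0, 0, 0, 0, 0], [0, 0, 0, 0, 0, 0], [0, 0, 0, 0, 0, 0]]]' --claw 0.8 --newtons 45

```text
clock: 16.45
position: [0.5653, -0.0095, 0.0313]
ee_rot: [-0.705, 0.049, -0.048, 0.705]
ft_force: [-0.2, -0.7, -0.3]
grip_width: 0.207
```

Emit:
arm_command --commands '[[[0, 0, 0.3, 0, 0, 0], [0, 0, 1, 0, 0, 0], [0, 0, 2.5, 0, 0, 0], [0, 0, 5, 0, 0, 0], [0, 0, 7, 0, 0, 0], [0, 0, 8, 0, 0, 0], [0, 0, 8, 0, 0, 0]]]'

```text
clock: 17.15
position: [0.5663, -0.0094, 0.1132]
ee_rot: [-0.705, 0.047, -0.049, 0.706]
ft_force: [-0.2, -0.5, -0.6]
grip_width: 0.207
```

```bash
python3 look.py 9 side
```

```text
17.15 [ 0.56633823 -0.00943036  0.11316762] [-0.2 -0.5 -0.6] 0.20673028794248033
```

View pics/side9.png

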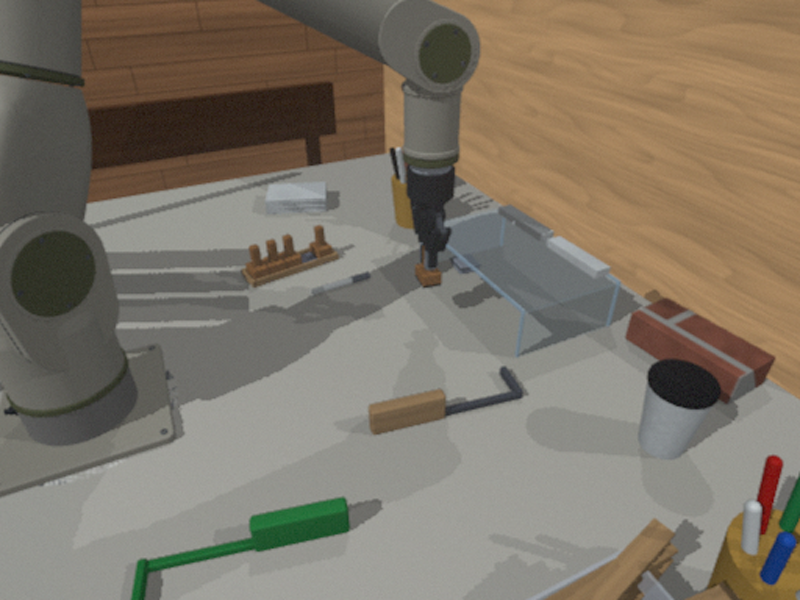

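The stamp is held upright, gripped at about 17.6 mm and lifted 8 cm. I pin the gap down precisely from the clean earlier picture, using the same method that matched on the loose stamp.

Run:
```python
from h import *
import pickle
H={}
for k in ['2','6','7']:
    c=pickle.load(open(f'top{k}.pkl','rb'));W=cloud(c);z=W[...,2];u,v=np.meshgrid(np.arange(512),np.arange(384))
    m=(u>115)&(u<158)&(v>175)&(v<262)&(z>.066)&(z<.08)
    n,l,st,ce=cv2.connectedComponentsWithStats(m.astype(np.uint8))
    hs=[]
    for i in range(1,n):
        if st[i,4]>15:
            p=W[l==i]; r=cv2.minAreaRect((p[:,:2]*1000).astype(np.float32)); hs.append(r[0]); 
    hs=np.array(hs); print(k,hs.round(1).tolist())
    d=hs[0]-hs[-1]; print(' yaw',np.degrees(np.arctan2(d[1],d[0])),'gap from a-d avg',((hs[0]+hs[1])/2).round(1), 'fit', (hs.mean(0)+d/np.linalg.norm(d)*(36.5-(73-0-36.5-73)/4)).round(1))
    # gap floor via colour: bluish pixels
    px=c['pixels'].astype(int); g=(u>120)&(u<150)&(v>190)&(v<220)&(px[...,0]>px[...,2]-3)&(z<.018)
    pts=np.array([ray(c,a,b,.006)[:2] for a,b in zip(u[g],v[g])])*1000
    if len(pts)>20: print(' floor',len(pts),cv2.minAreaRect(pts.astype(np.float32)))
    # tray walls top by z
    b=(u>115)&(u<160)&(v>172)&(v<266)&(z>.018)&(z<.036); p=W[b]; print(' bases',cv2.minAreaRect((p[:,:2]*1000).astype(np.float32)))
c=pickle.load(open('top7.pkl','rb'));cv2.imwrite('pics/gapz.png',cv2.resize(c['pixels'][172:225,110:165],None,fx=11,fy=11,interpolation=cv2.INTER_CUBIC))
```

```text
2 [[465.1, 294.9], [393.0, 282.4], [356.9, 275.6], [321.6, 269.4]]
 yaw 10.07979093273783 gap from a-d avg [429.1 288.7] fit [429.1 288.6]
 floor 245 ((429.76434326171875, 290.7878723144531), (35.155670166015625, 44.7150764465332), 10.95242977142334)
 bases ((392.967041015625, 281.8831481933594), (195.40902709960938, 61.02965545654297), 10.133136749267578)
6 [[465.1, 294.8], [393.1, 282.6], [356.8, 275.3], [321.8, 269.4]]
 yaw 10.04296672297704 gap from a-d avg [429.1 288.7] fit [429.1 288.5]
 floor 242 ((429.7643737792969, 290.78790283203125), (35.15566635131836, 44.715087890625), 10.9524507522583)
 bases ((392.4114685058594, 281.6409606933594), (194.18743896484375, 60.63191604614258), 10.955735206604004)
7 [[465.0, 295.2], [392.7, 282.8], [356.8, 276.1], [321.7, 269.2]]
 yaw 10.28868497583047 gap from a-d avg [428.9 289. ] fit [428.9 288.9]
 floor 246 ((430.0870056152344, 290.95452880859375), (34.90898895263672, 44.792999267578125), 9.619766235351562)
 bases ((392.9437255859375, 281.81231689453125), (195.7377166748047, 61.26271057128906), 10.496572494506836)
```

View pics/gapz.png

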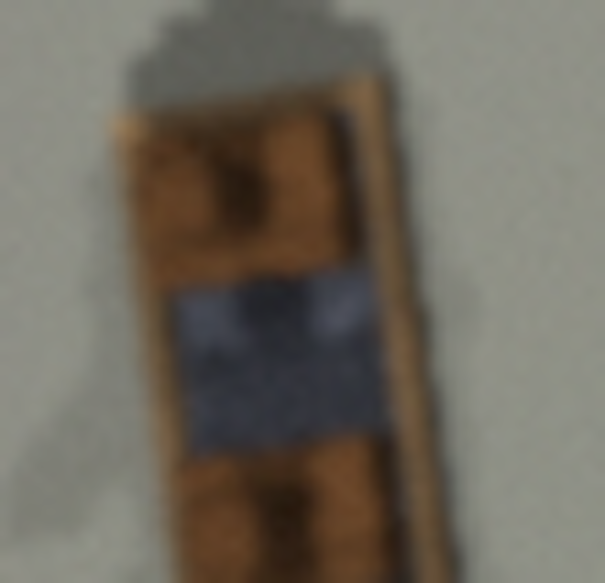

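The estimates agree to about 1.5 mm: gap centre (0.429, 0.289), yaw 10.1°. I carry the stamp over at height, turning 17.9° on the way.

Emit:
arm_command --commands '[[[0, 0, 2, 0, 0, 0], [-1, 2, 4, 0, 0, 1], [-2.2, 5, 5, 0, 0, 3], [-3.6, 8, 5, 0, 0, 5], [-5, 11, 5, 0, 0, 7], [-6.4, 14, 5, 0, 0, 9], [-7.8, 17, 5, 0, 0, 11], [-9.2, 20, 5, 0, 0, 13], [-10.6, 23, 5, 0, 0, 15], [-12, 26, 5, 0, 0, 16.5], [-13.2, 28.6, 5, 0, 0, 17.5], [-13.7, 29.8, 5, 0, 0, 17.9], [-13.7, 29.8, 5, 0, 0, 17.9], [-13.7, 29.8, 5, 0, 0, 17.9]]]'

```text
clock: 18.6
position: [0.4289, 0.2871, 0.1609]
ee_rot: [0.705, 0.061, -0.061, -0.704]
ft_force: [1.4, -0.1, -1.0]
grip_width: 0.203
```

```bash
python3 look.py 10 side top
python3 - <<'E'
from h import *
from scipy.spatial.transform import Rotation as Ro
o=manip.get_obs(); R=Ro.from_quat(o['ee_rot']).as_matrix(); print(R.round(3), np.degrees(np.arctan2(-R[0,2],R[1,2])))
E
```

```text
18.6 [0.42891283 0.28709149 0.16090549] [ 1.4 -0.1 -1. ] 0.20348168468747557
[[ 0.985  0.    -0.172]
 [ 0.172 -0.     0.985]
 [-0.    -1.    -0.   ]] 9.876823794934253
```

View pics/side10.png

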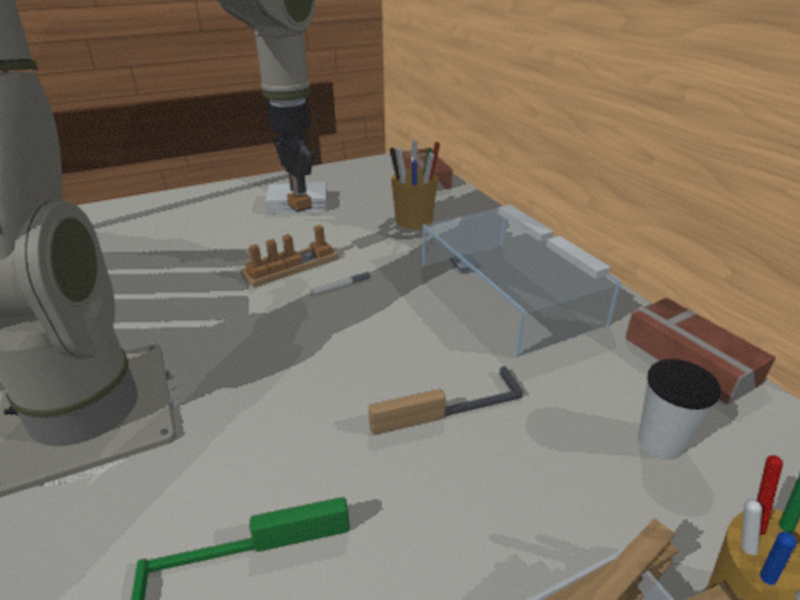

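View pics/top10.png

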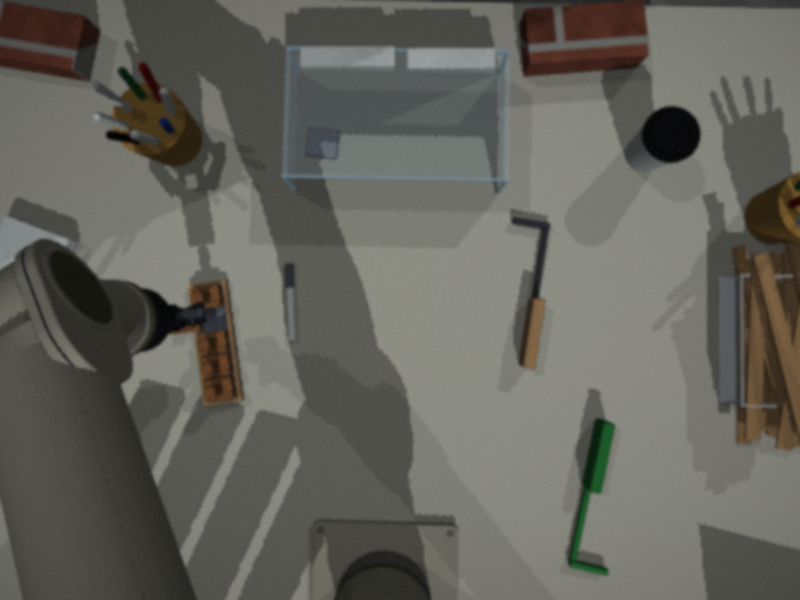

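The stamp hangs upright over the tray. I correct y by +0.2 cm and go down to just above the neighbours' bases to check the fit.

Emit:
arm_command --commands '[[[0, 0.2, -1.5, 0, 0, 0.2], [0, 0.2, -4, 0, 0, 0.2], [0, 0.2, -6.5, 0, 0, 0.2], [0, 0.2, -8.5, 0, 0, 0.2], [0, 0.2, -9.2, 0, 0, 0.2], [0, 0.2, -9.2, 0, 0, 0.2], [0, 0.2, -9.2, 0, 0, 0.2]]]'

```text
clock: 19.4
position: [0.4291, 0.2904, 0.0703]
ee_rot: [-0.704, -0.063, 0.062, 0.705]
ft_force: [-0.2, -0.2, 0.1]
grip_width: 0.205
```

```bash
python3 look.py 11 side top
python3 - <<'E'
from h import *
import pickle
c=pickle.load(open('side11.pkl','rb')); cv2.imwrite('pics/s11z.png',cv2.resize(c['pixels'][115:190,145:235],None,fx=8,fy=8,interpolation=cv2.INTER_CUBIC))
c=pickle.load(open('top11.pkl','rb')); cv2.imwrite('pics/t11z.png',cv2.resize(c['pixels'][172:225,110:165],None,fx=11,fy=11,interpolation=cv2.INTER_CUBIC))
E
```

```text
19.4 [0.42914725 0.29040614 0.0702675 ] [-0.2 -0.2  0.1] 0.2051542403391313
```

View pics/s11z.png

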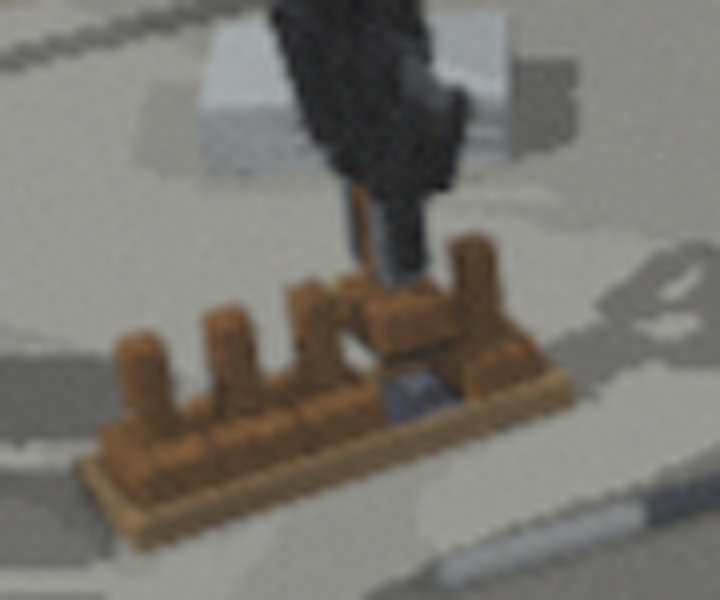

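View pics/t11z.png

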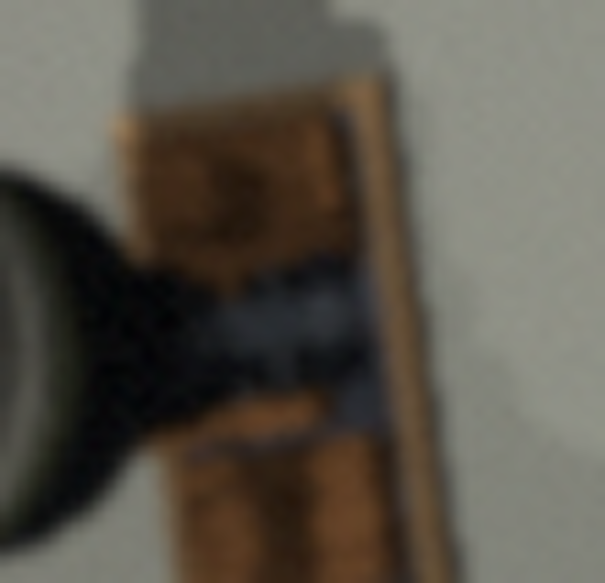

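The stamp hovers upright between its neighbours, about 9 mm above their bases. I overlay the predicted outlines of the held stamp and the gap to check both against the picture.

Run:
```python
from h import *
import pickle
def boxpts(cx,cy,yaw,lx,ly,z0,z1):
    y=np.radians(yaw); a=np.array([np.cos(y),np.sin(y)]); b=np.array([-a[1],a[0]])
    return np.array([[*(np.array([cx,cy])+sx*lx/2*a+sy*ly/2*b),z] for z in(z0,z1) for sx,sy in((-1,-1),(1,-1),(1,1),(-1,1))])
def draw(im,c,P,off,f,col):
    q=(proj(c,P)+.5-off)*f
    for i in range(4):
        for a,b in((i,(i+1)%4),(i+4,(i+1)%4+4),(i,i+4)):
            cv2.line(im,tuple(int(t) for t in q[a].round()),tuple(int(t) for t in q[b].round()),col,1,cv2.LINE_AA)
for n,(x0,y0,x1,y1),f in [('side',(145,115,235,190),8),('top',(110,172,165,225),11)]:
    c=pickle.load(open(n+'11.pkl','rb')); im=cv2.resize(c['pixels'][y0:y1,x0:x1],None,fx=f,fy=f,interpolation=cv2.INTER_CUBIC)
    off=np.array([x0,y0])
    ty=10.1; a=np.array([np.cos(np.radians(ty)),np.sin(np.radians(ty))]); g=np.array([.4291,.2888])
    draw(im,c,boxpts(.4291,.2904,10.1,.034,.044,.039,.063),off,f,(0,255,255))
    for k in(1,-1): 
        q=g+k*.0365*a; draw(im,c,boxpts(*q,ty,.034,.044,.006,.030),off,f,(0,255,0))
    q=g-a*.0365; draw(im,c,boxpts(*q,ty,.197,.062,.0,.014),off,f,(255,255,0))
    cv2.imwrite(f'pics/{n}11o.png',im)
```

```text
(no output)
```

View pics/side11o.png

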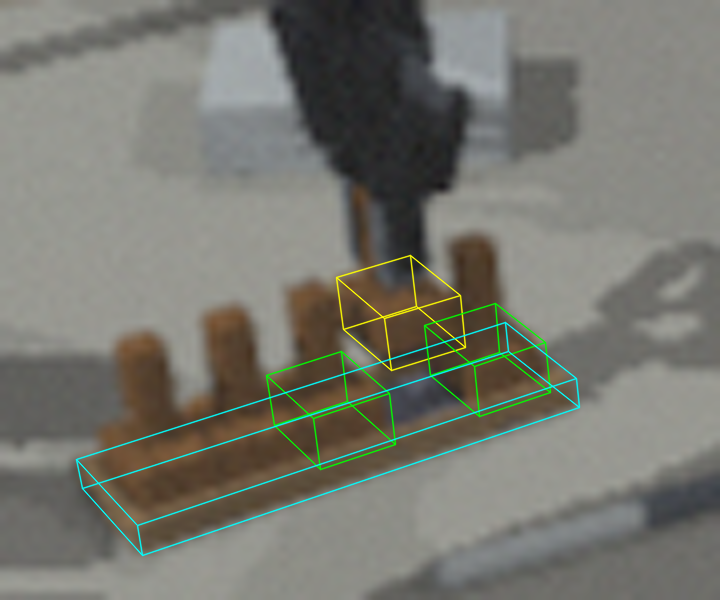

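View pics/top11o.png

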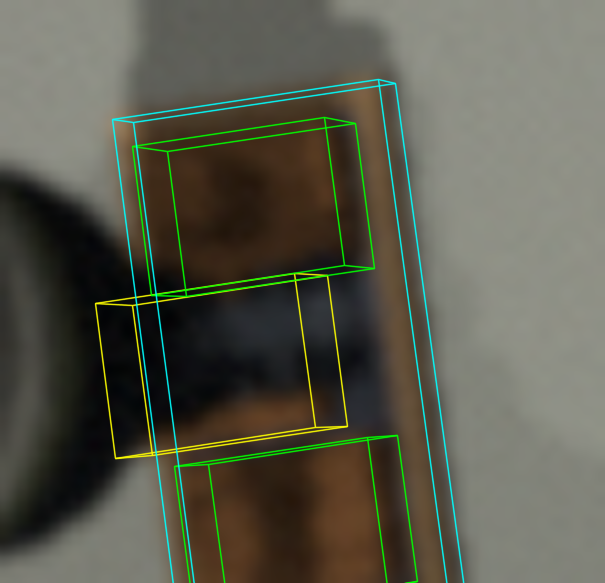

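The overlay agrees within about 1 mm. I shift y by -0.15 cm and x by -0.05 cm, go down slowly, and watch the force.

Emit:
arm_command --commands '[[[-0.05, -0.15, 0, 0, 0, 0], [-0.05, -0.15, 0, 0, 0, 0], [-0.05, -0.15, -0.3, 0, 0, 0], [-0.05, -0.15, -0.6, 0, 0, 0], [-0.05, -0.15, -0.9, 0, 0, 0], [-0.05, -0.15, -1.2, 0, 0, 0], [-0.05, -0.15, -1.4, 0, 0, 0], [-0.05, -0.15, -1.4, 0, 0, 0]]]'

```text
clock: 20.3
position: [0.4277, 0.2888, 0.0549]
ee_rot: [0.704, 0.063, -0.063, -0.704]
ft_force: [-0.7, -0.6, -1.0]
grip_width: 0.202
```

```bash
python3 look.py 12 side top
python3 - <<'E'
from h import *
import pickle
for i in range(3): print(manip.get_obs()['position'])
c=pickle.load(open('side12.pkl','rb')); a=cv2.resize(c['pixels'][115:190,145:235],None,fx=8,fy=8,interpolation=cv2.INTER_CUBIC)
cv2.imwrite('pics/s12z.png',a)
c=pickle.load(open('top12.pkl','rb')); cv2.imwrite('pics/t12z.png',cv2.resize(c['pixels'][172:225,110:165],None,fx=11,fy=11,interpolation=cv2.INTER_CUBIC))
E
```

```text
20.3 [0.42769756 0.28883136 0.05494159] [-0.7 -0.6 -1. ] 0.2017913366584423
[0.42790731 0.28900594 0.05531156]
[0.42790731 0.28900594 0.05531156]
[0.42790731 0.28900594 0.05531156]
```

View pics/s12z.png

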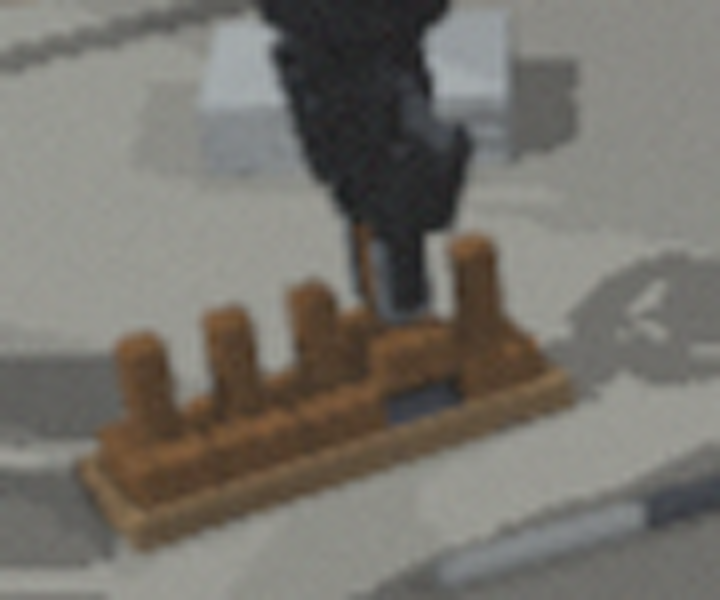

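View pics/t12z.png

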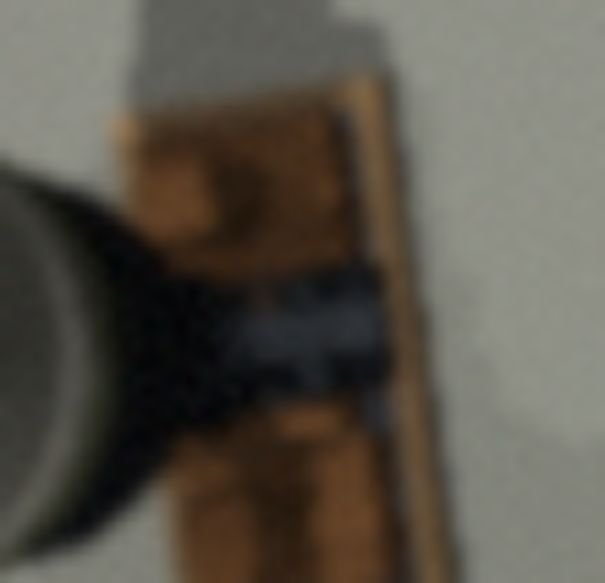

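The strip of floor between the stamp and the near neighbour has almost vanished in the top view, at about row 437. I nudge x by +0.1 cm and continue down, still watching the force.

Emit:
arm_command --commands '[[[0.1, 0, 0, 0, 0, 0], [0.1, 0, 0, 0, 0, 0], [0.1, 0, -0.3, 0, 0, 0], [0.1, 0, -0.6, 0, 0, 0], [0.1, 0, -0.9, 0, 0, 0], [0.1, 0, -1.2, 0, 0, 0], [0.1, 0, -1.2, 0, 0, 0]]]'

```text
clock: 21.1
position: [0.4286, 0.2888, 0.0428]
ee_rot: [0.704, 0.063, -0.063, -0.704]
ft_force: [-0.0, -0.5, -0.9]
grip_width: 0.206
```

Emit:
arm_command --commands '[[[0, 0, -0.15, 0, 0, 0], [0, 0, -0.3, 0, 0, 0], [0, 0, -0.4, 0, 0, 0], [0, 0, -0.4, 0, 0, 0]]]'

```text
clock: 21.5
position: [0.4288, 0.289, 0.0392]
ee_rot: [0.704, 0.063, -0.063, -0.704]
ft_force: [-0.4, 0.2, -1.1]
grip_width: 0.204
```

Emit:
arm_command --commands '[[[0, 0, -0.1, 0, 0, 0], [0, 0, -0.15, 0, 0, 0], [0, 0, -0.2, 0, 0, 0], [0, 0, -0.2, 0, 0, 0]]]'

```text
clock: 21.9
position: [0.4288, 0.289, 0.0373]
ee_rot: [-0.704, -0.063, 0.063, 0.704]
ft_force: [1.0, -0.5, -0.8]
grip_width: 0.203
```

Emit:
arm_command --commands '[[[0, 0, -0.05, 0, 0, 0], [0, 0, -0.1, 0, 0, 0], [0, 0, -0.15, 0, 0, 0], [0, 0, -0.15, 0, 0, 0]]]'

```text
clock: 22.3
position: [0.429, 0.289, 0.0371]
ee_rot: [-0.704, -0.063, 0.063, 0.705]
ft_force: [-6.6, -4.3, 19.5]
grip_width: 0.205
```

```bash
python3 look.py 13 side
python3 - <<'E'
from h import *
import pickle
c=pickle.load(open('side13.pkl','rb')); cv2.imwrite('pics/s13z.png',cv2.resize(c['pixels'][115:190,145:235],None,fx=8,fy=8,interpolation=cv2.INTER_CUBIC))
E
```

```text
22.3 [0.42901823 0.28900853 0.03710014] [-6.6 -4.3 19.5] 0.2047554579511484
```

View pics/s13z.png

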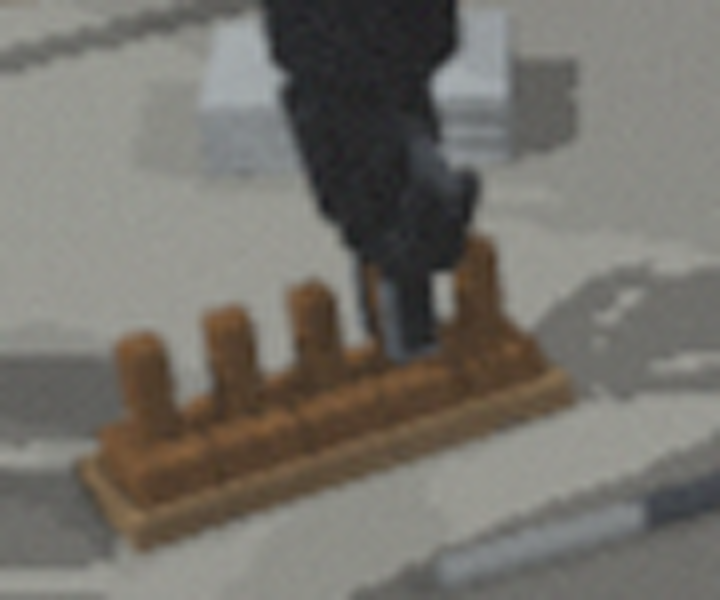

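It bottoms out at TCP z = 0.0371, against 0.0373 predicted, and the base is level with its neighbours. I ease the load, release, and go straight up.

Emit:
arm_command --commands '[[[0, 0, 0.1, 0, 0, 0], [0, 0, 0.1, 0, 0, 0]]]'

```text
clock: 22.55
position: [0.4291, 0.2892, 0.0372]
ee_rot: [-0.704, -0.063, 0.063, 0.704]
ft_force: [-0.7, -1.1, 6.3]
grip_width: 0.202
```

Emit:
arm_command --commands '[[[0, 0, 0, 0, 0, 0], [0, 0, 0, 0, 0, 0], [0, 0, 0, 0, 0, 0], [0, 0, 0, 0, 0, 0], [0, 0, 0, 0, 0, 0], [0, 0, 0, 0, 0, 0]]]' --claw 6

```text
clock: 23.15
position: [0.4288, 0.289, 0.0368]
ee_rot: [-0.704, -0.063, 0.063, 0.704]
ft_force: [-0.5, -1.1, 0.3]
grip_width: 0.705
```

Emit:
arm_command --commands '[[[0, 0, 0.5, 0, 0, 0], [0, 0, 2, 0, 0, 0], [0, 0, 4.5, 0, 0, 0], [0, 0, 8, 0, 0, 0], [0, 0, 12, 0, 0, 0], [0, 0, 16, 0, 0, 0], [-2, 4, 18, 0, 0, 0], [-5, 8.5, 18, 0, 0, 0], [-8, 13, 18, 0, 0, 0], [-11, 17, 18, 0, 0, 0], [-14, 21, 18, 0, 0, 0], [-14, 21, 18, 0, 0, 0], [-14, 21, 18, 0, 0, 0]]]'

```text
clock: 24.45
position: [0.2873, 0.5002, 0.2167]
ee_rot: [0.704, 0.064, -0.064, -0.704]
ft_force: [1.9, 0.3, -0.2]
grip_width: 0.699
```

```bash
python3 look.py 14 side top
python3 - <<'E'
from h import *
import pickle
c=pickle.load(open('top14.pkl','rb'));W=cloud(c);z=W[...,2];u,v=np.meshgrid(np.arange(512),np.arange(384))
m=(u>115)&(u<158)&(v>175)&(v<262)&(z>.066)&(z<.085)
n,l,st,ce=cv2.connectedComponentsWithStats(m.astype(np.uint8))
for i in range(1,n):
    if st[i,4]>15:
        p=W[l==i]; print(np.round(cv2.minAreaRect((p[:,:2]*1000).astype(np.float32))[0],1),np.median(p[:,2]).round(4))
s=pickle.load(open('side14.pkl','rb'))
a=cv2.resize(s['pixels'][125:190,145:240],None,fx=8,fy=8,interpolation=cv2.INTER_CUBIC); cv2.imwrite('pics/s14z.png',a)
E
```

```text
24.45 [0.28728182 0.50017922 0.21669583] [ 1.9  0.3 -0.2] 0.6989336230022146
[465.1 295. ] 0.0739
[428.5 289.1] 0.0745
[393.2 282.1] 0.0746
[356.7 275.5] 0.0742
[321.8 269.2] 0.0745
```

View pics/s14z.png

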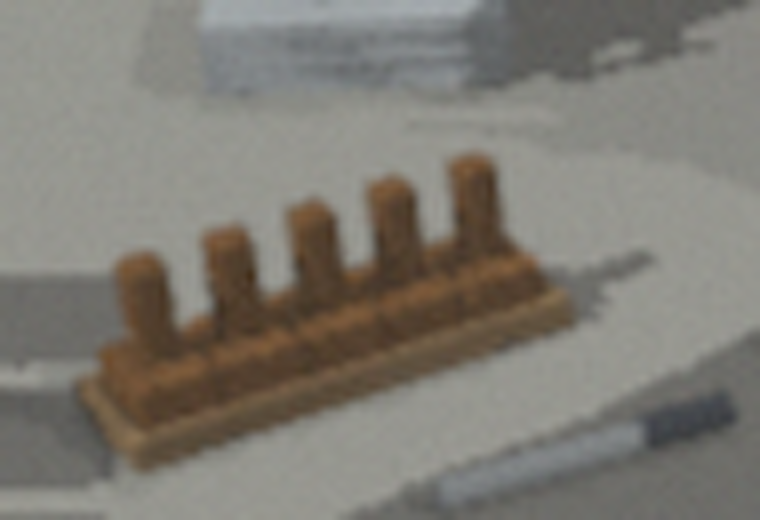

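View pics/top14.png

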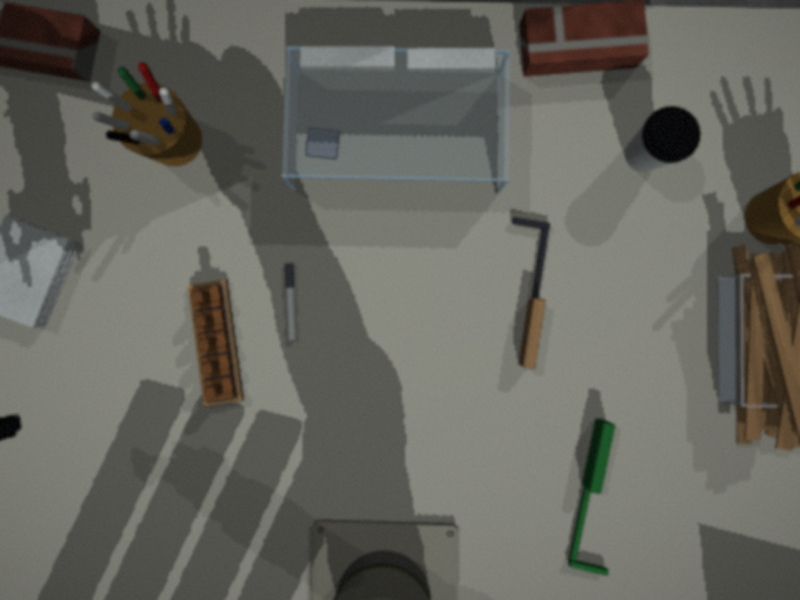

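View pics/side14.png

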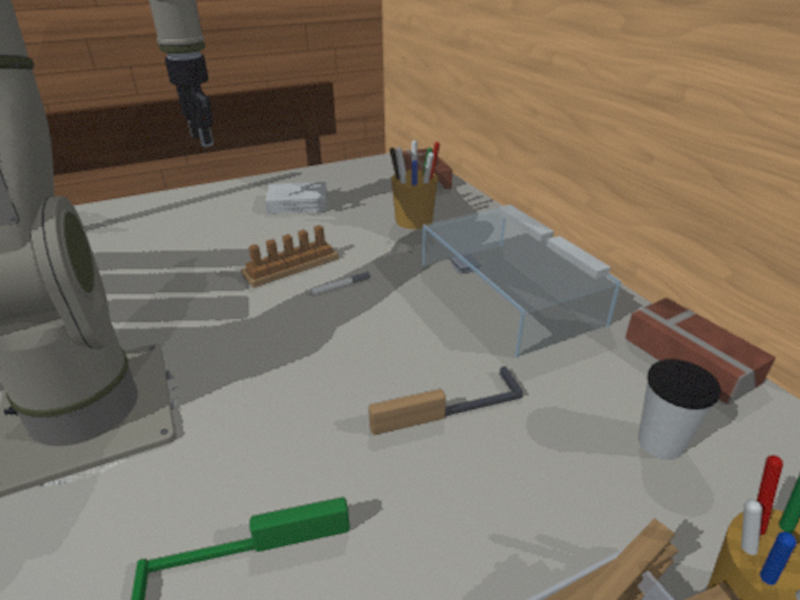

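The pictures show five stamps in a level row in the tray, with the placed one's handle top at 0.0745, the same as its neighbours. The neighbours, marker and tin are where they were, the hook lies flat at (535,290), and the arm is clear. I hand the job in.

```bash
python3 -c "
from workcell import manip
print(manip.hand_in())"
```

```text
the job is handed in; nothing more can be done
None
```

The stamp now stands fully down in the empty place of the tray, and the job was handed in at about 24.5 s of the 72 s allowed. I dragged it out from under the riser with the wooden hook and laid the hook flat on the open table. Then I gripped the stamp by its handle and lowered it onto the tray floor before letting go.

- **Placed stamp:** its handle top measures 74.5 mm above the table, level with its neighbours (73.9 to 74.6 mm). It sits about 0.6 mm from the measured middle of the gap.
- **Neighbours and bystanders:** the neighbouring stamps measure within 1 mm of where they were. The tin, marker and hook look undisturbed in both pictures; I judged those three by eye.
- **Force:** the highest reading at the end of any move was about 20 N straight up, when the stamp met the tray floor.
- **Mend on the way down:** the stamp had drifted about 1 mm towards its near neighbour, so I shifted it back 1 mm before finishing. No side force showed at any point there.

No check failed. The overlay of the held stamp was off by about 1 to 2 mm, roughly the calibration's tolerance.

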